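# Pack up the head of a banding machine

## Robot

A 6-joint arm with a two-finger parallel gripper is mounted at the origin on the work surface. World frame = base frame: x ahead of the robot, y to its left, z up, the work surface at z = 0. Lengths are in m, angles in rad, forces in N, time in s.
With the tool pointing down it reaches from about 0.25 to 0.775 m from the base axis. Payload 4 kg.
Tool frame: the origin (TCP) lies at the very end of the fingers, on their centre line; the grasp point (between the pads) lies 19 mm behind it; z points along the fingers, y is the line along which they close (so a half turn about z gives the same grasp; the last joint's range is limited). The gripper opens to 94 mm and grips with 3 to 60 N. Pads are 16 mm wide; open, the fingers measure 119 mm over their backs; the gripper's body (75 mm by 177 mm) begins 78 mm behind the grasp point.
Start: joints at [1.116, 0.087, 1.371, -0, 1.684, -0.103], TCP at [0.19, 0.516, 0.206] pointing down, gripper open.
Joint ranges: [-3.1, 3.1], [-0.76, 2.03], [0.27, 2.55], [-1.08, 4.22], [0.17, 2.65], [-2.57, 2.57]. Speed limits (rad/s): [2.79, 2.79, 3.14, 3.14, 3.14, 3.14].

## Interface

Orientations are given as [roll, pitch, yaw] about the fixed x, y, z axes, in that order (R = Rz(yaw) Ry(pitch) Rx(roll)).
In Python, from bench import robot, vision gives the robot as it stands.
- The arm moves only by the shell command python3 -m crank 'ROWS'. ROWS is JSON, a list of rows, each a list of 3 entries, a list of its own where there are three numbers: the closure, from 0 (fully open) to 1 (shut), then the shift along the tool's x, y, z in m, then the turn, a rotation vector about the tool's x, y, z in degrees. A call has 1 to 8 rows; each row shifts and turns the commanded pose from where the row before left it, along the tool's axes as they then stand; what a row does not reach is not made up. A row lasts 1/10 s, in which the tool goes at most 50 mm and 8.59 degrees, less where a joint would pass 70% of its speed; a pose out of reach is approached as far as the arm can. A call with a gripper value outside its range is refused whole. The fingers move at their own pace and stop on an object; the grip force is fixed at half the most. Time passes only in rows, so rows that do not move let the fingers close. It gives the time, the measured TCP pose, the force, the opening and the grip force at its end, in the units of the state.
- robot.get_obs(): the state, without advancing time (a new reading comes with each control period).
- vision.snapshot(name): name is "scene" or "top" or "wrist"; returns a dict with "color" (420x560x3 uint8, red, green, blue), "z_map" (420x560 float32, m along the optical axis (not along the pixel's ray), 0 where there is no reading), "fx", "fy", "cx", "cy" (pixels), "R" (3x3) and "t" (3): a world point X has camera coordinates R X + t. Camera axes: x right, y down, z forward; pixel columns grow to the right and rows downward; lengths in m; the calibration is good to about 2 mm. A picture is of the moment at which its call begins.
- robot.close_job(): hands the job in; it is judged then, once.
The state is a dict: "time": time; "joint_positions": joint angles; "qvel": joint speeds; "joint_torque": joint torques, N m; "tool_pos": TCP position; "ee_rot": TCP orientation; "wrist_force": force on the tool from outside, world axes, zero at the start; "wrist_torque": the same for the moment, N m; "width": finger opening in m; "finger_force": force on a finger pad.
Only numpy, scipy, OpenCV 4.12 (cv2) and the standard library are available. Lean on these libraries where they do the work, as an engineer would, in place of code of your own. Each camera call takes 0.05 s, during which the arm holds its last target. There are 200 camera calls.

## Task

Set the banding machine up for taller ware: first throw its drive lever into the brake notch (white dot, nearest the robot), then take every packing plate out of the fitted tray - each lies flush with the rim, so press down its edge at the end with the dark thumb mark to tip the other end up - and turn and slide each one over the three studs of the machine's head, so that they lie stacked flat and fully home, the lever staying in brake. When all are on, throw the lever into the slow notch (single bar, the middle one) and leave it there; leave the mug, the jar and the spanner where they are.

Things in the scene. Friction and masses are not known exactly. Their poses are not given: they have to be found in the camera images.
- tray: fixed wooden tray 141 x 255 x 46 mm (x, y, z), origin on the bench under the middle pocket. Pockets at y = -80, 0, 80 mm, each 65 wide, from x = -52 to 51 mm; rim at z = 46, floor at z = 28, so a plate lies flush with 1 to 2 mm play. From x = -2 towards -x (the end with a round dark thumb mark on the rim) the floor slopes down at 25 degrees.
- press_1 (a point): where to press the plate in the pocket at tray y = -80: on its top at rim height, tray x = -40 mm; axes as the tray's. A few newtons down rock the plate onto the slope: this end sinks about 19 mm, the +x end rises about 20 mm above the rim, and the plate stays tipped 25 degrees by itself (its centre then near tray x = -6, z = 36 mm).
- press_2 (a point): the same for the pocket at tray y = 0. A tipped plate is gripped across its flat long sides near the raised (+x) end, about 34 mm from its centre, by what stands above the rim there, the tool square to the plate or more upright.
- press_3 (a point): the same for the pocket at tray y = 80 mm. Pockets may be empty.
- plate_a: aluminium packing plate 100 x 62 x 18 mm (x, y, z), corners cut 8 mm, so its long sides are flat for 84 mm. Origin at the centre of the solid. Three 11 mm through holes at x,y = (30, 0), (-18, 18), (-18, -18) mm, alike from both faces. About 0.27 kg. None if absent. Starts flush in a tray pocket, x along or against the tray's x.
- plate_b: aluminium packing plate 100 x 62 x 18 mm (x, y, z), corners cut 8 mm, so its long sides are flat for 84 mm. Origin at the centre of the solid. Three 11 mm through holes at x,y = (30, 0), (-18, 18), (-18, -18) mm, alike from both faces. About 0.27 kg. None if absent. Starts flush in a tray pocket, x along or against the tray's x.
- plate_c: aluminium packing plate 100 x 62 x 18 mm (x, y, z), corners cut 8 mm, so its long sides are flat for 84 mm. Origin at the centre of the solid. Three 11 mm through holes at x,y = (30, 0), (-18, 18), (-18, -18) mm, alike from both faces. About 0.27 kg. None if absent. Starts flush in a tray pocket, x along or against the tray's x.
- head: head of the main spindle: fixed steel disc, 170 mm diameter, top about 52 mm above the bench, does not turn. Origin at the centre of its top, z up. Three upright studs 8 mm thick, 66 mm tall, the last 7 mm tapered to 3 mm, at x,y = (30, 0), (-18, 18), (-18, -18) mm: a plate fits only with its x along the head's x, 1.5 mm play. Plate centres when home: 9, 27, 45 mm above the origin.
- lever (a joint): drive lever (rad): 0 upright, negative leans to the robot, positive away. A sprung pawl drops into notches at -0.45 (brake, white dot), 0 (slow, one bar), 0.45 (fast, two bars); stops at -0.49 and 0.49. 5 N at the knob takes it out of a notch, 1.5 N moves it between, where it stays put; within 0.05 rad of a notch it snaps in. Starts in fast or between fast and slow.
- lever_knob (a point): centre of the lever's black ball knob, 30 mm diameter, 115 mm from the pivot, 145 mm above the bench when upright; clear for gripping from above.
- lever_pivot (a point): point on the lever's axis, 30 mm above the bench, fixed to the machine. Its y is the lever's axis; its x points the way the upright knob goes at positive values (roughly away from the robot).
- mug: bystander: terracotta-coloured mug, 80 mm diameter, 88 mm tall, standing upside down on the machine's second disc. Origin at the centre of its underside.
- jar: bystander: blue pigment jar, 64 mm diameter, 75 mm tall, on the bench beyond the work. Origin at the centre of its underside.
- spanner: bystander: steel spanner 170 mm long lying on the bench beyond the tray. Origin near its middle, x along it.
Mind the look-alikes: they are no part of the job. Leave any brown or green look-alike of the plate_a alone.

How it is judged:
On the way, in this order (a step that is already met when the one before it is completed fails the run):
1. the drive lever is in the brake notch (value of joint lever between -0.52 and -0.39 rad), for 0.3 s.
2. all packing plates are home on the studs, the lever still in brake (all of step 1 and horizontal distance between each of plate_a, plate_b, plate_c and head below 0.004 m and angle between the z axis of each of plate_a, plate_b, plate_c and the z axis of head, either way round below 0.06 rad and (z of plate_a in the frame of head between 0.006 and 0.012 m or z of plate_a in the frame of head between 0.024 and 0.03 m or z of plate_a in the frame of head between 0.042 and 0.048 m) and (z of plate_b in the frame of head between 0.006 and 0.012 m or z of plate_b in the frame of head between 0.024 and 0.03 m or z of plate_b in the frame of head between 0.042 and 0.048 m) and (z of plate_c in the frame of head between 0.006 and 0.012 m or z of plate_c in the frame of head between 0.024 and 0.03 m or z of plate_c in the frame of head between 0.042 and 0.048 m)), for 0.3 s.
3. the drive lever is in the slow notch (value of joint lever between -0.06 and 0.06 rad), for 0.3 s.
At the end, for the whole second after the job is handed in: Every packing plate that is there lies flat (within 0.06 rad) on the head's studs, centred within 4 mm, at rest at one of the stack heights (centre 9, 27 or 45 mm above the head's face, within 3 mm); the lever is at rest in the slow notch (within 0.06 rad of 0) (all of step 3 and horizontal distance between each of plate_a, plate_b, plate_c and head below 0.004 m and angle between the z axis of each of plate_a, plate_b, plate_c and the z axis of head, either way round below 0.06 rad and (z of plate_a in the frame of head between 0.006 and 0.012 m or z of plate_a in the frame of head between 0.024 and 0.03 m or z of plate_a in the frame of head between 0.042 and 0.048 m) and (z of plate_b in the frame of head between 0.006 and 0.012 m or z of plate_b in the frame of head between 0.024 and 0.03 m or z of plate_b in the frame of head between 0.042 and 0.048 m) and (z of plate_c in the frame of head between 0.006 and 0.012 m or z of plate_c in the frame of head between 0.024 and 0.03 m or z of plate_c in the frame of head between 0.042 and 0.048 m) and velocity of joint lever between -0.1 and 0.1 rad/s and linear speed of each of plate_a, plate_b, plate_c below 0.02 m/s); the robot touches nothing.
It fails at once if the mug is moved more than 30 mm (distance of mug from where it was at the start of the episode above 0.03 m).
It fails at once if the jar is moved more than 30 mm (distance of jar from where it was at the start of the episode above 0.03 m).
It fails at once if the spanner is moved more than 30 mm (distance of spanner from where it was at the start of the episode above 0.03 m).
Of plate_a, plate_b, plate_c only 2 to 3 are there at a start; the rules pass over those that are not, and their reading is None.
At some moment in a run one of plate_a, plate_b, plate_c may be knocked a few centimetres aside while the robot is not near it.
Once in a run the grip may slacken for a moment while it holds something.
It also fails if it takes over 210 s, if anything falls off the work surface, if the arm or the gripper's body presses on something with over 40 N, if the wrist force passes 120 N, or if a joint passes its speed limit or range.

## Working session

There is one attempt and no reset: what is moved stays moved. The work goes in short steps, Python scripts to look and compute and a shell command to move; the robot and the scene stay as the last step left them, time stands still between calls to the robot, and variables do not carry over. Pictures are saved under pics/ and viewed, at most 14 in all, crops included, and the job is handed in when it is done.

```bash
mkdir -p pics; ls; python3 - <<'E'
from bench import robot, vision
import cv2, numpy as np
o=robot.get_obs(); print(o)
for n in("scene","top"):
    s=vision.snapshot(n); cv2.imwrite(f"pics/{n}0.png",s["color"][:,:,::-1]); np.savez(f"pics/{n}0.npz",**s)
    print(n,s["fx"],s["R"].round(3).tolist(),s["t"])
E
```

```text
pics
{'time': 0.0, 'joint_positions': array([ 1.11591461e+00,  8.79508959e-02,  1.37222206e+00,  8.60298211e-06,
        1.68359080e+00, -1.03099938e-01]), 'qvel': array([-0.00037583,  0.00048441,  0.00037877,  0.0003277 , -0.00113413,
        0.00043449]), 'joint_torque': array([-1.88558835e-03, -3.40186644e+01, -3.02423573e+01,  7.16917310e-02,
        3.30421503e-02, -1.78407595e-04]), 'tool_pos': array([0.18927838, 0.5158327 , 0.20432275]), 'ee_rot': array([-3.13943396e+00, -2.31948940e-04,  2.78981158e+00]), 'wrist_force': array([ 0.37768149, -0.53550474, -0.4309261 ]), 'wrist_torque': array([ 0.01854559, -0.01823969,  0.00258115]), 'finger_force': 0.0, 'width': 0.09425812578371098}
scene 445.55157762055427 [[-0.565, 0.825, -0.001], [0.698, 0.477, -0.535], [-0.441, -0.303, -0.845]] [ 0.29619613 -0.34803941  1.48184705]
top 438.7604717768182 [[-0.011, -1.0, -0.017], [-0.986, 0.013, -0.164], [0.164, 0.015, -0.986]] [0.04816976 0.56490737 0.99971446]
```

View pics/scene0.png

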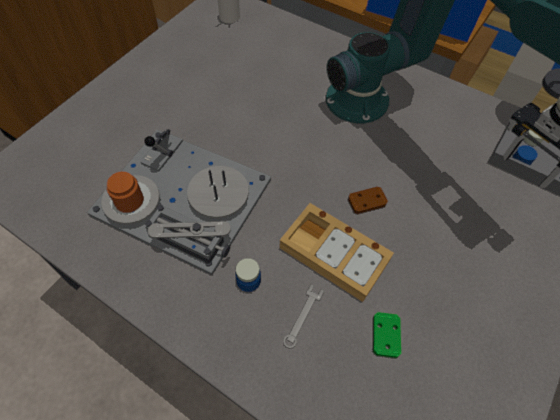

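View pics/top0.png

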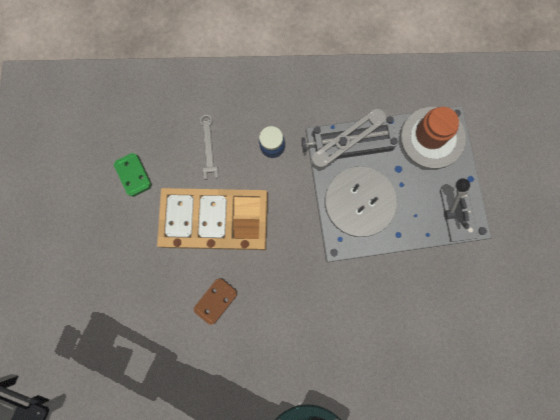

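The views show a tray in the top image at (158–267, 190–250) with thumb marks towards the robot. Its left and middle pockets hold plates and the right one is empty. The head is at (361,201), and the lever knob is at (463,185).

```bash
cat > h.py <<'E'
import numpy as np, cv2
from scipy.spatial.transform import Rotation as Rn
def cloud(s):
    z=s["z_map"];v,u=np.mgrid[:z.shape[0],:z.shape[1]]
    C=np.stack([(u-s["cx"])/s["fx"]*z,(v-s["cy"])/s["fy"]*z,z],-1)
    W=(C-s["t"])@s["R"]; W[z==0]=np.nan
    return W
def ray(s,u,v,h):
    d=np.array([(u-s["cx"])/s["fx"],(v-s["cy"])/s["fy"],1.])@s["R"]; c=-s["t"]@s["R"]
    return c+d*(h-c[2])/d[2]
def proj(s,X):
    c=s["R"]@np.asarray(X,float)+s["t"]; return float(c[0]/c[2]*s["fx"]+s["cx"]),float(c[1]/c[2]*s["fy"]+s["cy"])
E
python3 - <<'E'
from h import *
np.set_printoptions(precision=4,suppress=True)
for n in("top","scene"):
    s=dict(np.load(f"pics/{n}0.npz")); W=cloud(s); c=s["color"].astype(int); hsv=cv2.cvtColor(s["color"],cv2.COLOR_RGB2HSV)
    X,Y,Z=W[...,0],W[...,1],W[...,2]
    print(n)
    wood=(hsv[...,0]>8)&(hsv[...,0]<28)&(hsv[...,1]>90)&(Z>.035)&(Z<.056)&(X>.3)
    k,l,st,_=cv2.connectedComponentsWithStats(wood.astype(np.uint8)); i=1+np.argmax(st[1:,4]); P=W[l==i]
    print("tray",cv2.minAreaRect((P[:,:2]*1000).astype(np.float32)),np.nanmedian(P[:,2]))
    white=(hsv[...,1]<50)&(hsv[...,2]>150)&(Z>.035)&(Z<.056)
    k,l,st,_=cv2.connectedComponentsWithStats(white.astype(np.uint8))
    for i in range(1,k):
        if st[i,4]>200:
            P=W[l==i]; print("white",st[i],cv2.minAreaRect((P[:,:2]*1000).astype(np.float32)),np.median(P[:,2]))
    # region of machine
    m=(Z>.06)&(Z<.18)&(X>.3)&(X<.95)&(abs(Y)<.6)
    k,l,st,_=cv2.connectedComponentsWithStats(m.astype(np.uint8))
    for i in range(1,k):
        if st[i,4]>3:
            P=W[l==i]; print("high",st[i],P.mean(0),P.min(0),P.max(0))
    for u,v in([(361,201),(463,185),(170,240)] if n=="top" else [(217,195),(150,141),(340,244)]): print((u,v),W[v,u])
E
```

```text
top
tray ((536.0956420898438, 220.94061279296875), (253.70591735839844, 141.7225799560547), 87.95002746582031) 0.04574822622324788
white [ 402  107   63   61 1597] ((722.94970703125, -312.1864013671875), (151.10791015625, 142.43826293945312), 53.556880950927734) 0.05227060601160187
white [ 326  167   71   69 3641] ((571.99365234375, -133.9811248779297), (165.77574157714844, 164.58267211914062), 89.2682113647461) 0.05205495950378968
white [ 165  195   28   42 1032] ((542.9139404296875, 300.3154296875), (64.37652587890625, 99.72135162353516), 88.83941650390625) 0.04570103741920205
white [ 198  196   28   42 1035] ((539.8885498046875, 220.3306884765625), (64.29691314697266, 99.54708099365234), 87.80684661865234) 0.04579540520851681
high [ 415  107   44   42 1323] [ 0.7253 -0.3001  0.1233] [ 0.6941 -0.3463  0.0602] [ 0.7735 -0.2688  0.1443]
high [ 301  109   96   59 2549] [ 0.7215 -0.1135  0.0724] [ 0.6497 -0.2206  0.06  ] [0.7896 0.0059 0.094 ]
high [259 126  24  24 446] [0.7227 0.0789 0.0742] [0.6962 0.0514 0.0609] [0.7531 0.1061 0.0798]
high [451 178  19  51 532] [ 0.5575 -0.3495  0.1
[... 1048 characters left out ...]
 -0.158   0.0908] [ 0.5644 -0.1613  0.0633] [ 0.5733 -0.1552  0.1164]
high [222 170   4  15  39] [ 0.5506 -0.1274  0.0905] [ 0.5455 -0.1314  0.0606] [ 0.554  -0.1234  0.1186]
high [ 106  172   37   40 1097] [ 0.7444 -0.2966  0.118 ] [ 0.6991 -0.3447  0.0602] [ 0.7768 -0.2698  0.144 ]
high [213 185   5  15  41] [ 0.6009 -0.1173  0.0903] [ 0.5969 -0.1219  0.0611] [ 0.6046 -0.1144  0.1174]
high [ 145  205   86   53 2073] [ 0.7263 -0.1098  0.0723] [ 0.6523 -0.2229  0.06  ] [0.7931 0.0051 0.0947]
high [236 259  23  23 432] [0.7287 0.0788 0.074 ] [0.6988 0.0495 0.0611] [0.7549 0.1052 0.0794]
(217, 195) [ 0.5874 -0.1251  0.0513]
(150, 141) [ 0.5944 -0.3367  0.1431]
(340, 244) [0.5266 0.2257 0.047 ]
```

```bash
python3 - <<'E'
import cv2
a=cv2.imread("pics/top0.png")[150:265,150:270];b=cv2.imread("pics/top0.png")[150:265,310:495]
a=cv2.resize(a,None,fx=4.1,fy=4.1,interpolation=2);b=cv2.resize(b,None,fx=4.1,fy=4.1,interpolation=2)
cv2.imwrite("pics/machtop.png",b)
c=cv2.imread("pics/scene0.png")[120:260,90:270];cv2.imwrite("pics/machsc.png",cv2.resize(c,None,fx=4.2,fy=4.2,interpolation=2))
E
```

```text
(no output)
```

View pics/machtop.png

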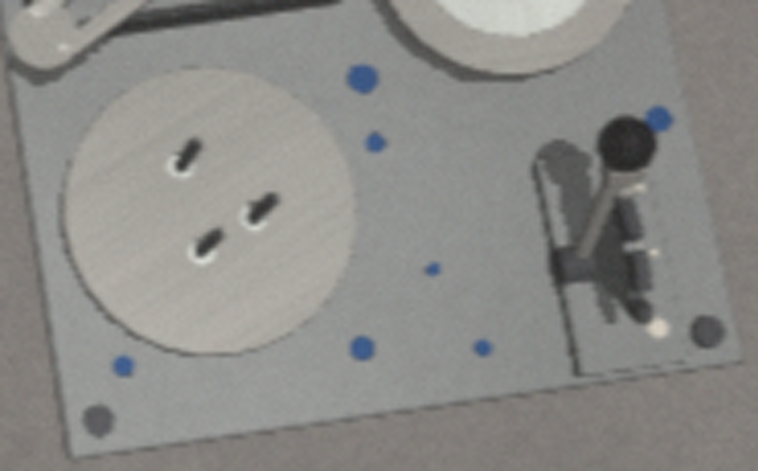

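View pics/machsc.png

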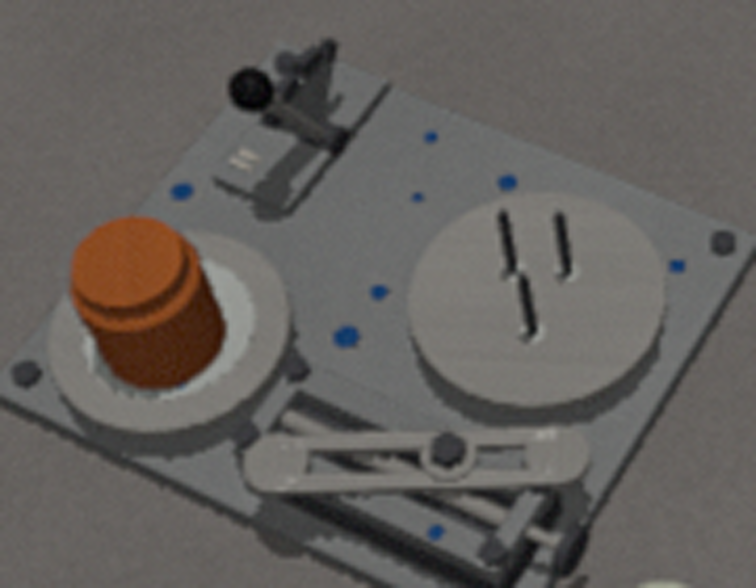

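The machine crops show the knob leaning away from the robot, at or near fast. The white brake dot is at crop (657,327). The three studs slant in view, with the single one on the far side. Next I compute the knob and pivot positions and which way the plates lie.

```bash
cat >> h.py <<'E'
def go(pos,yaw,tilt=0,o=None):
    """print turn (rotvec deg, tool) then shift (mm, tool axes after the turn); tilt deg: tool z leans towards +heading of tool... about tool y"""
    from bench import robot
    o=o or robot.get_obs(); R0=Rn.from_euler("xyz",o["ee_rot"])
    R1=Rn.from_euler("xyz",[np.pi,0,np.radians(yaw)])*Rn.from_rotvec([0,np.radians(tilt),0])
    rv=np.degrees((R0.inv()*R1).as_rotvec()); d=R1.inv().apply(np.array(pos)-o["tool_pos"])*1000
    print("TCP",o["tool_pos"].round(4),"rpy",np.degrees(o["ee_rot"]).round(1),"t",round(o["time"],1),"F",o["wrist_force"].round(1),"w",round(o["width"],4))
    print("turn",rv.round(2),"n",np.ceil(np.linalg.norm(rv)/8.59),"| shift mm",d.round(1),"n",np.ceil(np.linalg.norm(d)/50))
E
python3 - <<'E'
from h import *
np.set_printoptions(precision=4,suppress=True)
for n in("top","scene"):
    s=dict(np.load(f"pics/{n}0.npz")); W=cloud(s); g=s["color"].max(2)
    Z=W[...,2]; m=(Z>.115)&(Z<.16)&(g<60)&(abs(W[...,0]-.59)<.03)&(abs(W[...,1]+.345)<.03)
    P=W[m]
    f=lambda p:np.linalg.norm(P-p,axis=1)-.015
    from scipy.optimize import least_squares
    print(n,"knob",least_squares(f,P.mean(0)-[0,0,.01],loss="soft_l1",f_scale=.002).x,len(P),P.max(0))
s=dict(np.load("pics/top0.npz"))
print("dot brake",ray(s,310+657/4.1,150+327/4.1,.03),"piv",ray(s,310+575/4.1,150+265/4.1,.03))
print("slot ends",ray(s,310+540/4.1,150+160/4.1,.014),ray(s,310+578/4.1,150+370/4.1,.014))
print("base corners",[ray(s,310+u/4.1,150+v/4.1,.012)[:2] for u,v in[(75,455),(740,360),(12,60)]])
g=s["color"].max(2); W=cloud(s)
for x0,x1,y0,y1 in[(165,193,195,237),(198,226,196,238)]:
    sub=g[y0:y1,x0:x1]; k,l,st,c=cv2.connectedComponentsWithStats((sub<120).astype(np.uint8))
    for i in range(1,k):
        if 4<st[i,4]<60: u,v=c[i]; print((x0+u,y0+v),st[i,4],ray(s,x0+u,y0+v,.046))
go([.59,-.345,.2],188)
E
```

```text
top knob [ 0.5896 -0.3431  0.1337] 125 [ 0.6011 -0.3288  0.1509]
scene knob [ 0.5919 -0.3459  0.1326] 88 [ 0.6063 -0.33    0.1514]
dot brake [ 0.5013 -0.3948  0.03  ] piv [ 0.5383 -0.35    0.03  ]
slot ends [ 0.6044 -0.3393  0.014 ] [ 0.4781 -0.353   0.014 ]
base corners [array([ 0.4319, -0.0562]), array([ 0.4831, -0.4491]), array([ 0.6714, -0.0241])]
(np.float64(170.375), np.float64(222.75)) 8 [0.5252 0.3196 0.046 ]
(np.float64(185.5), np.float64(223.0)) 6 [0.5241 0.2834 0.046 ]
(np.float64(165.4), np.float64(235.2)) 5 [0.4956 0.3305 0.046 ]
(np.float64(218.6), np.float64(223.4)) 5 [0.5222 0.2044 0.046 ]
TCP [0.1893 0.5159 0.2044] rpy [-179.9   -0.   159.8] t 0.1 F [ 0.1  0.5 -0.3] w 0.0938
turn [ -0.11  -0.04 -28.16] n 4.0 | shift mm [-277.  -908.3    4.4] n 19.0
```

```bash
python3 -m crank '[[0,[0,0,0],[0,0,-7]],[0,[0,0,0],[0,0,-7]],[0,[0,0,0],[0,0,-7]],[0,[0,0,0],[0,0,-7]],[0,[-0.014,-0.045,0],[0,0,0]],[0,[-0.014,-0.045,0],[0,0,0]],[0,[-0.014,-0.045,0],[0,0,0]],[0,[-0.014,-0.045,0],[0,0,0]]]' 
python3 -m crank '[[0,[-0.014,-0.045,0],[0,0,0]],[0,[-0.014,-0.045,0],[0,0,0]],[0,[-0.014,-0.045,0],[0,0,0]],[0,[-0.014,-0.045,0],[0,0,0]],[0,[-0.014,-0.045,0],[0,0,0]],[0,[-0.014,-0.045,0],[0,0,0]],[0,[-0.014,-0.045,0],[0,0,0]],[0,[-0.014,-0.045,0],[0,0,0]]]' 
python3 -m crank '[[0,[-0.014,-0.045,0],[0,0,0]],[0,[-0.014,-0.045,0],[0,0,0]],[0,[-0.014,-0.045,0],[0,0,0]],[0,[-0.014,-0.045,0],[0,0,0]],[0,[-0.014,-0.045,0],[0,0,0]],[0,[-0.014,-0.045,0],[0,0,0]],[0,[-0.014,-0.045,0],[0,0,0]],[0,[0,0,0],[0,0,0]]]' 
python3 -c "
from h import *
go([.591,-.3445,.114],188)
from bench import robot;print(robot.get_obs()['joint_positions'].round(2))"
```

```text
time: 0.9
tool_pos: [0.2697, 0.3439, 0.2049]
ee_rot: [-3.141, -0.0, -3.004]
wrist_force: [0.7, 0.2, 0.5]
width: 0.094
finger_force: 0.0
time: 1.7
tool_pos: [0.4298, 0.0024, 0.2052]
ee_rot: [3.141, -0.0, -3.005]
wrist_force: [0.8, 1.8, 0.5]
width: 0.0937
finger_force: 0.0
time: 2.5
tool_pos: [0.57, -0.2992, 0.2008]
ee_rot: [3.14, -0.005, -3.01]
wrist_force: [-0.0, 0.1, -0.5]
width: 0.094
finger_force: 0.0
TCP [ 0.57   -0.2992  0.2008] rpy [ 179.9   -0.3 -172.4] t 2.5 F [-0.   0.1 -0.5] w 0.094
turn [ 0.11 -0.26 -0.45] n 1.0 | shift mm [-14.5 -47.7  86.8] n 3.0
[-0.57  0.3   1.13 -0.    1.72 -2.27]
```

```bash
python3 -m crank '[[0,[-0.0145,-0.0475,0],[0,0,0]],[0,[0,0,0.03],[0,0,0]],[0,[0,0,0.03],[0,0,0]],[0,[0,0,0.027],[0,0,0]],[1,[0,0,0],[0,0,0]],[1,[0,0,0],[0,0,0]],[1,[0,0,0],[0,0,0]],[1,[0,0,0],[0,0,0]]]' 
python3 -m crank '[[1,[0,0,0],[0,0,0]],[1,[0,0,0],[0,0,0]],[1,[0,0,0],[0,0,0]]]' 
python3 -c "
from h import *
go([.4914,-.3575,.114],188)"
```

```text
time: 3.3
tool_pos: [0.5916, -0.3399, 0.1213]
ee_rot: [-3.139, 0.003, -3.004]
wrist_force: [0.3, -0.8, 0.5]
width: 0.0656
finger_force: 0.0
time: 3.6
tool_pos: [0.5907, -0.3395, 0.119]
ee_rot: [-3.141, 0.001, -3.005]
wrist_force: [-1.3, -0.1, -0.2]
width: 0.0413
finger_force: 0.0
TCP [ 0.5907 -0.3395  0.119 ] rpy [-180.     0.  -172.2] t 3.6 F [-1.3 -0.1 -0.2] w 0.0413
turn [-0.02  0.03 -0.16] n 1.0 | shift mm [100.8  -4.    5. ] n 3.0
```

```bash
python3 -m crank '[[0.3,[0,-0.004,0.004],[0,0,0]],[1,[0,0,0],[0,0,0]],[1,[0,0,0],[0,0,0]],[1,[0,0,0],[0,0,0]],[1,[0,0,0],[0,0,0]],[1,[0,0,0],[0,0,0]],[1,[0,0,0],[0,0,0]],[1,[0,0,0],[0,0,0]]]' 
python3 -c "
from h import *
go([.4914,-.3575,.114],188)"
```

```text
time: 4.4
tool_pos: [0.5911, -0.3444, 0.1142]
ee_rot: [-3.14, -0.0, -3.005]
wrist_force: [1.6, -4.7, -3.5]
width: 0.0286
finger_force: 30.0
TCP [ 0.5911 -0.3444  0.1142] rpy [-179.9   -0.  -172.2] t 4.4 F [ 1.6 -4.7 -3.5] w 0.0286
turn [-0.09 -0.   -0.19] n 1.0 | shift mm [100.5   0.9   0.2] n 3.0
```

```bash
python3 -m crank '[[1,[0.012,0,-0.005],[0,0,0]],[1,[0.0123,0,-0.0036],[0,0,0]],[1,[0.0128,0,-0.0022],[0,0,0]],[1,[0.0129,0,-0.0007],[0,0,0]],[1,[0.0129,0,0.0007],[0,0,0]],[1,[0.0128,0,0.0022],[0,0,0]],[1,[0.0123,0,0.0036],[0,0,0]],[1,[0.013,0,0.0055],[0,0,0]]]' 
python3 -m crank '[[1,[0.001,0,0],[0,0,0]],[1,[0,0,0],[0,0,0]],[1,[0,0,0],[0,0,0]],[1,[0,0,0],[0,0,0]]]' 
python3 -c "
from h import *
go([.4914,-.3575,.114],188)"
```

```text
time: 5.2
tool_pos: [0.4913, -0.3578, 0.1171]
ee_rot: [-3.138, 0.003, -3.004]
wrist_force: [-0.2, -1.7, 5.6]
width: 0.0279
finger_force: 30.0
time: 5.6
tool_pos: [0.4869, -0.3583, 0.1147]
ee_rot: [-3.141, -0.005, -3.006]
wrist_force: [-0.9, -3.9, 3.5]
width: 0.0294
finger_force: 2.9
TCP [ 0.4869 -0.3583  0.1147] rpy [-180.    -0.3 -172.2] t 5.6 F [-0.9 -3.9  3.5] w 0.0294
turn [-0.03 -0.3  -0.25] n 1.0 | shift mm [-4.5  0.1  0.7] n 1.0
```

```bash
python3 -m crank '[[0,[0,0,0],[0,0,0]],[0,[0,0,0],[0,0,0]],[0,[0,0,0],[0,0,0]],[0,[0,0,-0.04],[0,0,0]],[0,[0,0,-0.04],[0,0,0]],[0,[0,0.045,0],[0,0,5]],[0,[0,0.045,0],[0,0,4.8]],[0,[0,0.045,0],[0,0,0]]]' 
python3 - <<'E'
from h import *
from bench import vision,robot
from scipy.optimize import least_squares
go([.4985,.2213,.10],178)
for n in("top","scene"):
    s=vision.snapshot(n);np.savez(f"pics/{n}1.npz",**s); W=cloud(s); g=s["color"].max(2)
    m=(W[...,2]>.115)&(W[...,2]<.16)&(g<60)&(abs(W[...,0]-.49)<.03)&(abs(W[...,1]+.355)<.03); P=W[m]
    f=lambda p:np.linalg.norm(P-p,axis=1)-.015
    print(n,"knob",least_squares(f,P.mean(0)-[0,0,.01],loss="soft_l1",f_scale=.002).x,len(P))
E
```

```text
time: 6.4
tool_pos: [0.4828, -0.2211, 0.1941]
ee_rot: [3.141, 0.0, 3.105]
wrist_force: [0.2, -0.3, 0.1]
width: 0.0902
finger_force: 0.0
TCP [ 0.4828 -0.2211  0.1941] rpy [179.9   0.  177.9] t 6.4 F [ 0.2 -0.3  0.1] w 0.0902
turn [ 0.05  0.   -0.08] n 1.0 | shift mm [-3.000e-01  4.427e+02  9.410e+01] n 10.0<stdin>:9: RuntimeWarning: Mean of empty slice.
  ret = um.true_divide(
Traceback (most recent call last):
ValueError: Initial guess is outside of provided bounds
```

```bash
python3 -m crank '[[1,[0,0.046,0],[0,0,0]],[1,[0,0.046,0],[0,0,0]],[1,[0,0.046,0],[0,0,0]],[1,[0,0.046,0],[0,0,0]],[1,[0,0.046,0],[0,0,0]],[1,[0,0.046,0],[0,0,0]],[1,[0,0.046,0],[0,0,0]],[1,[0,0.046,0],[0,0,0]]]' 
python3 -m crank '[[1,[0,0.046,0],[0,0,0]],[1,[0,0.026,0],[0,0,0]],[1,[0,0,0],[0,0,0]],[1,[0,0,0],[0,0,0]],[1,[0,0,0],[0,0,0]]]' 
python3 - <<'E'
from h import *
from bench import vision,robot
from scipy.optimize import least_squares
go([.4985,.2213,.10],178)
for n in("top","scene","wrist"):
    s=vision.snapshot(n);np.savez(f"pics/{n}1.npz",**s); W=cloud(s); g=s["color"].max(2)
    if n=="wrist": cv2.imwrite("pics/w1.png",s["color"][:,:,::-1]); print(s["R"].round(2),s["t"]); continue
    m=(W[...,2]>.115)&(W[...,2]<.16)&(g<60)&(abs(W[...,0]-.50)<.05)&(abs(W[...,1]+.355)<.03); P=W[m]
    if len(P)<9: print(n,len(P)); continue
    f=lambda p:np.linalg.norm(P-p,axis=1)-.015
    print(n,"knob",least_squares(f,P.mean(0)-[0,0,.01],loss="soft_l1",f_scale=.002).x,len(P))
E
```

```text
time: 7.25
tool_pos: [0.4951, 0.1471, 0.1938]
ee_rot: [3.141, -0.001, 3.108]
wrist_force: [0.8, -0.6, -0.5]
width: 0.0333
finger_force: 0.0
time: 7.75
tool_pos: [0.4982, 0.2159, 0.1938]
ee_rot: [-3.141, -0.0, 3.107]
wrist_force: [0.1, -0.8, -0.1]
width: 0.0003
finger_force: 0.0
TCP [0.4982 0.2159 0.1938] rpy [-180.   -0.  178.] t 7.8 F [ 0.1 -0.8 -0.1] w 0.0003
turn [-0.03 -0.03 -0.01] n 1.0 | shift mm [-0.1  5.4 93.8] n 2.0
top knob [ 0.49039563 -0.35625054  0.13381584] 116
scene knob [ 0.49257672 -0.35968621  0.1331502 ] 85
[[ 0.04  1.    0.  ]
 [ 0.97 -0.03  0.25]
 [ 0.25 -0.01 -0.97]] [-0.2344324  -0.49852406  0.25549079]
```

View pics/w1.png

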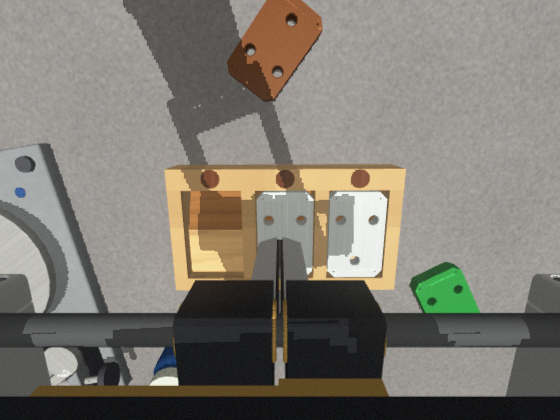

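The wrist view shows the middle plate's hole pair at (269,219) and (301,219). The left plate's holes are at (341,219), (374,219) and (355,260), with the single hole at the far end. The thumb marks are near the robot.

```bash
python3 - <<'E'
from h import *
np.set_printoptions(precision=4,suppress=True)
s=dict(np.load("pics/wrist1.npz")); g=s["color"].max(2); W=cloud(s)
def cen(u,v):
    sub=g[v-8:v+9,u-8:u+9]; m=(sub<110).astype(np.uint8); k,l,st,c=cv2.connectedComponentsWithStats(m)
    i=l[8,8]; return (u-8+c[i][0],v-8+c[i][1],st[i,4]) if i else None
for u,v in[(269,219),(301,219),(341,219),(374,219),(355,260)]:
    c=cen(u,v); print((u,v),c, ray(s,*(c[:2] if c else (u,v)),.046)[:2])
hsv=cv2.cvtColor(s["color"],cv2.COLOR_RGB2HSV); Z=W[...,2]
m=(hsv[...,0]>8)&(hsv[...,0]<28)&(hsv[...,1]>90)&(Z>.04)&(Z<.05)&(W[...,0]>.4)
m[:, :][290:]=0
P=W[m]; print(cv2.minAreaRect((P[:,:2]*1000).astype(np.float32)), np.median(P[:,2]), P.min(0),P.max(0))
E
```

```text
(269, 219) None [0.5209 0.2045]
(301, 219) None [0.5222 0.2397]
(341, 219) None [0.5238 0.2837]
(374, 219) None [0.5251 0.32  ]
(355, 260) None [0.5731 0.3003]
((537.0711669921875, 221.2458953857422), (255.3365020751953, 141.6366729736328), 88.11406707763672) 0.046252421565060084 [0.4623 0.0921 0.04  ] [0.6115 0.351  0.0494]
```

```bash
python3 -m crank '[[1,[0,0.006,0.045],[0,0,0]],[1,[0,0,0.045],[0,0,0]],[1,[0,0,0.03],[0,0,0]],[1,[0,0,0.012],[0,0,0]],[1,[0,0,0.006],[0,0,0]],[1,[0,0,0.006],[0,0,0]],[1,[0,0,0.006],[0,0,0]],[1,[0,0,0.006],[0,0,0]]]' 
python3 -m crank '[[1,[0,0,0.002],[0,0,0]],[1,[0,0,0.002],[0,0,0]],[1,[0,0,0],[0,0,0]]]'
```

```text
time: 8.7
tool_pos: [0.4996, 0.2233, 0.0393]
ee_rot: [3.14, 0.003, 3.107]
wrist_force: [-0.6, 0.5, -0.8]
width: 0.0004
finger_force: 0.0
time: 9.0
tool_pos: [0.4985, 0.223, 0.034]
ee_rot: [3.141, 0.0, 3.108]
wrist_force: [-0.4, 0.1, 0.2]
width: 0.0003
finger_force: 0.0
```

```bash
python3 -m crank '[[1,[0,0,0],[0,0,0]],[1,[0,0,-0.045],[0,0,0]],[1,[0,0,-0.045],[0,0,0]],[0,[0.04,0,-0.02],[0,0,0]],[0,[0.04,0,0],[0,0,0]],[0,[0.04,0,0],[0,0,0]],[0,[0,0,0],[0,0,0]],[0,[0,0,0],[0,0,0]]]' 
python3 - <<'E'
from h import *
from bench import vision,robot
np.set_printoptions(precision=4,suppress=True)
for n in("wrist","scene"):
    s=vision.snapshot(n);np.savez(f"pics/{n}2.npz",**s); W=cloud(s)
    O=np.array([.538,.221]);h=np.radians(-2);ux=np.array([np.cos(h),np.sin(h)]);uy=np.array([-ux[1],ux[0]])
    T=np.stack([(W[...,:2]-O)@ux,(W[...,:2]-O)@uy,W[...,2]],-1)
    hsv=cv2.cvtColor(s["color"],cv2.COLOR_RGB2HSV)
    m=(abs(T[...,1])<.028)&(abs(T[...,0])<.06)&(hsv[...,1]<60)&(T[...,2]<.09)&(T[...,2]>.02)
    P=T[m]; 
    for x in np.arange(-.05,.05,.01):
        q=P[(P[:,0]>=x)&(P[:,0]<x+.01)]
        if len(q): print(n,round(x,3),len(q),np.median(q,axis=0))
    if n=="wrist": cv2.imwrite("pics/w2.png",s["color"][:,:,::-1])
E
```

```text
time: 9.8
tool_pos: [0.3785, 0.2272, 0.1446]
ee_rot: [3.141, 0.002, 3.108]
wrist_force: [1.3, -0.5, -0.5]
width: 0.0368
finger_force: 0.0
wrist -0.02 1 [-0.0102  0.0006  0.0451]
wrist -0.01 554 [-0.0046  0.0006  0.0455]
wrist 0.0 601 [ 0.0049 -0.0005  0.0501]
wrist 0.01 570 [ 0.0147 -0.0005  0.0545]
wrist 0.02 297 [ 0.0228 -0.0004  0.058 ]
wrist 0.03 18 [0.0318 0.0006 0.046 ]
wrist 0.04 3 [0.0425 0.004  0.0284]
scene -0.05 56 [-0.0453 -0.0006  0.0262]
scene -0.04 51 [-0.0346  0.001   0.0311]
scene -0.03 65 [-0.0253  0.0015  0.0338]
scene -0.02 48 [-0.0145  0.0001  0.0401]
scene -0.01 57 [-0.0053 -0.0028  0.0444]
scene 0.0 58 [0.0054 0.0019 0.0494]
scene 0.01 66 [0.0152 0.0002 0.0533]
scene 0.02 58 [0.0244 0.0015 0.059 ]
scene 0.03 76 [0.0358 0.0003 0.0627]
scene 0.04 104 [0.0434 0.0003 0.0566]
```

View pics/w2.png

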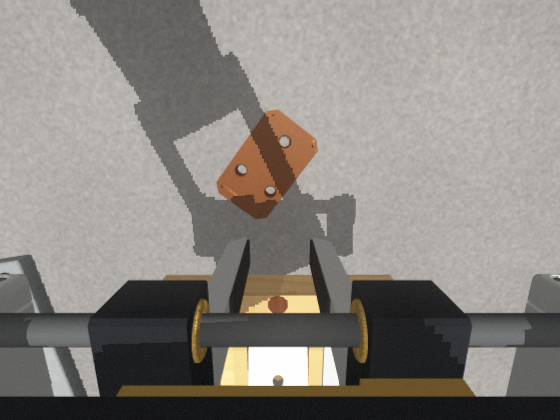

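The plate is tipped 25 degrees and both views agree with the model. I'll grip it square at 34 mm from its centre.

```bash
python3 -m crank '[[0.2,[0,0,0],[0,-8.4,0]],[0.2,[0,0,0],[0,-8.4,0]],[0.2,[0,0,0],[0,-8.3,0]],[0.2,[0,0,0],[0,0,0]],[0.2,[0,0,0],[0,0,0]]]' 
python3 -c "
from h import *
go([.5376,.2215,.105],178,-25)
go([.563,.2206,.0505],178,-25)"
```

```text
time: 10.4
tool_pos: [0.3788, 0.2274, 0.1443]
ee_rot: [3.142, 0.437, 3.108]
wrist_force: [0.6, -0.3, -0.1]
width: 0.0751
finger_force: 0.0
TCP [0.3788 0.2274 0.1443] rpy [180.   25.  178.1] t 10.4 F [ 0.6 -0.3 -0.1] w 0.0751
turn [0.04 0.02 0.09] n 1.0 | shift mm [-127.4   -0.4  102.8] n 4.0
TCP [0.3788 0.2274 0.1443] rpy [180.   25.  178.1] t 10.4 F [ 0.6 -0.3 -0.1] w 0.0751
turn [0.04 0.02 0.09] n 1.0 | shift mm [-127.4   -0.4  162.9] n 5.0
```

```bash
python3 -m crank '[[0.2,[-0.0425,0,0],[0,0,0]],[0.2,[-0.0425,0,0],[0,0,0]],[0.2,[-0.0424,0,0.02],[0,0,0]],[0.2,[0,0,0.04],[0,0,0]],[0.2,[0,0,0.04],[0,0,0]],[0.2,[0,0,0.03],[0,0,0]],[0.2,[0,0,0.015],[0,0,0]],[0.2,[0,0,0],[0,0,0]]]'
python3 -m crank '[[0.2,[0,0,0],[0,0,0]],[0.2,[0,0,0],[0,0,0]]]' 
python3 -c "
from h import *
go([.563,.2206,.0505],178,-25)"
```

```text
time: 11.2
tool_pos: [0.5571, 0.2192, 0.0639]
ee_rot: [-3.14, 0.433, 3.105]
wrist_force: [-0.2, -1.5, -0.5]
width: 0.0749
finger_force: 0.0
time: 11.4
tool_pos: [0.5572, 0.2212, 0.0688]
ee_rot: [3.14, 0.441, 3.106]
wrist_force: [-0.5, 0.0, 0.3]
width: 0.0749
finger_force: 0.0
TCP [0.5572 0.2212 0.0688] rpy [179.9  25.2 178. ] t 11.4 F [-0.5  0.   0.3] w 0.0749
turn [ 0.07  0.25 -0.04] n 1.0 | shift mm [ 2.5 -0.4 19.1] n 1.0
```

```bash
python3 -m crank '[[0.2,[0.0025,-0.0005,0.010],[0,0,0]],[0.2,[0,0,0.006],[0,0,0]],[0.2,[0,0,0.003],[0,0,0]],[0.2,[0,0,0],[0,0,0]],[0.2,[0,0,0],[0,0,0]]]'
python3 -c "
from h import *
go([.563,.2206,.0505],178,-25)"
```

```text
time: 11.9
tool_pos: [0.5613, 0.2205, 0.0494]
ee_rot: [3.141, 0.439, 3.108]
wrist_force: [-2.7, -1.3, 5.8]
width: 0.0754
finger_force: 2.4
TCP [0.5613 0.2205 0.0494] rpy [180.   25.2 178.1] t 11.9 F [-2.7 -1.3  5.8] w 0.0754
turn [0.04 0.17 0.05] n 1.0 | shift mm [-2.   0.1 -0.2] n 1.0
```

```bash
python3 -m crank '[[0.2,[-0.002,0,-0.0005],[0,0,0]],[1,[0,0,0],[0,0,0]],[1,[0,0,0],[0,0,0]],[1,[0,0,0],[0,0,0]],[1,[0,0,0],[0,0,0]],[1,[0,0,0],[0,0,0]]]'
python3 -c "
from h import *
go([.563,.2206,.0505],178,-25)"
```

```text
time: 12.5
tool_pos: [0.563, 0.2201, 0.0498]
ee_rot: [3.142, 0.439, 3.107]
wrist_force: [0.9, -0.2, -0.1]
width: 0.0616
finger_force: 30.5
TCP [0.563  0.2201 0.0498] rpy [180.   25.1 178. ] t 12.5 F [ 0.9 -0.2 -0.1] w 0.0616
turn [0.02 0.13 0.03] n 1.0 | shift mm [-0.3  0.5 -0.6] n 1.0
```

```bash
python3 -m crank '[[1,[-0.0042,0,-0.0091],[0,0,0]],[1,[-0.0042,0,-0.0091],[0,0,0]],[1,[-0.0085,0,-0.018],[0,0,0]],[1,[-0.0127,0,-0.027],[0,0,0]],[1,[-0.0127,0,-0.027],[0,0,0]],[1,[-0.0127,0,-0.027],[0,0,0]],[1,[0,0,0],[0,0,0]],[1,[0,0,0],[0,0,0]]]'
python3 - <<'E'
from h import *
from bench import vision
go([.563,.2201,.2],178,0)
s=vision.snapshot("wrist");np.savez("pics/wrist3.npz",**s)
t=vision.snapshot("scene");np.savez("pics/scene3.npz",**t)
a=t["color"][100:310,220:460][:,:,::-1]
cv2.imwrite("pics/w3.png",np.hstack([cv2.resize(s["color"][:,:,::-1],(400,300)),cv2.resize(a,(343,300))]))
E
```

```text
time: 13.3
tool_pos: [0.5621, 0.2203, 0.1789]
ee_rot: [3.141, 0.437, 3.107]
wrist_force: [-0.4, -0.1, -4.5]
width: 0.0615
finger_force: 30.0
TCP [0.5621 0.2203 0.1789] rpy [180.  25. 178.] t 13.3 F [-0.4 -0.1 -4.5] w 0.0615
turn [ 0.03 25.04  0.04] n 3.0 | shift mm [ -0.9  -0.1 -21.1] n 1.0
```

View pics/w3.png

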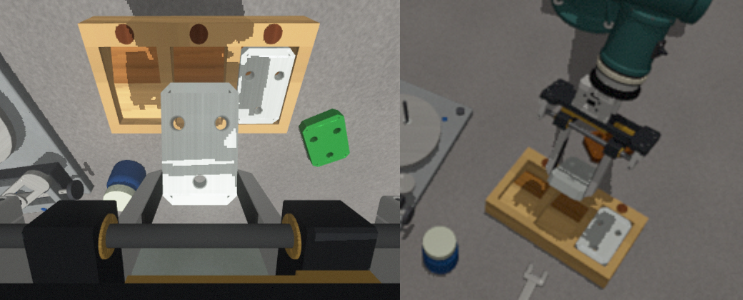

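The plate is held. In the wrist image its hole pair is at about (249,172) and (308,172) and the single hole at (280,254), in full-resolution pixels. Next I measure its pose in the tool frame.

```bash
cat >> h.py <<'E'
def inhand(s,o,seeds,tcp=None):
    """plate in tool frame: seeds = hole pixels (pair, pair, single)"""
    Rt=Rn.from_euler("xyz",o["ee_rot"]).as_matrix()
    W=cloud(s); T=(W-o["tool_pos"])@Rt
    us=np.array(seeds,float); lo=us.min(0).astype(int)-6; hi=us.max(0).astype(int)+7
    sub=T[lo[1]:hi[1],lo[0]:hi[0]].reshape(-1,3); sub=sub[np.isfinite(sub).all(1)]
    med=np.median(sub[:,2]); P=sub[abs(sub[:,2]-med)<.02]
    for _ in range(5):
        c=P.mean(0); n=np.linalg.svd(P-c)[2][2]; n*=np.sign(n[2]); P=sub[abs((sub-c)@n)<.0025]
    C=(T-c)@n; H=[]
    for u,v in seeds:
        r=13; m=(abs(C[v-r:v+r+1,u-r:u+r+1])>.003)|(s["color"][v-r:v+r+1,u-r:u+r+1].max(2)<90)
        k,l,st,ce=cv2.connectedComponentsWithStats(m.astype(np.uint8))
        i=min(range(1,k),key=lambda j:np.hypot(*(ce[j]-r))-.02*st[j,4])
        uu,vv=u-r+ce[i][0],v-r+ce[i][1]
        d=np.array([(uu-s["cx"])/s["fx"],(vv-s["cy"])/s["fy"],1.])@s["R"]@Rt; e=(-s["t"]@s["R"]-o["tool_pos"])@Rt
        H.append(e+d*((c-e)@n)/(d@n)); print("hole px",round(uu,1),round(vv,1),st[i,4])
    H=np.array(H); mid=(H[0]+H[1])/2; x=H[2]-mid
    print("pair",np.linalg.norm(H[0]-H[1])*1e3,"single",np.linalg.norm(x)*1e3)
    ctr=mid+x*18/48+n*.009; x/=np.linalg.norm(x)
    print("centre in tool mm",ctr*1e3,"x dir",x,"n",n,"heading about tool z deg",np.degrees(np.arctan2(x[1],x[0])),"pitch: nx",np.degrees(n[0]),"ny",np.degrees(n[1]))
    return ctr,x,n
E
python3 - <<'E'
from h import *
from bench import robot
np.set_printoptions(precision=4,suppress=True)
s=dict(np.load("pics/wrist3.npz"))
inhand(s,robot.get_obs(),[(249,172),(308,172),(280,254)])
E
```

```text
hole px 248.5 172.5 272
hole px 310.3 172.4 269
hole px 279.6 253.2 239
pair 35.56479894121579 single 47.4688460600513
centre in tool mm [27.4213  1.5761  2.813 ] x dir [-0.9896  0.0002 -0.1437] n [-0.1437  0.0023  0.9896] heading about tool z deg 179.98787493330244 pitch: nx -8.232047771018461 ny 0.13185632854413218
```

The plate drooped 8° in the grip, so I'll compensate with tool tilt. Next, hover over the head.

```bash
cat >> h.py <<'E'
def tcp_for(ctr,pos,yaw,tilt):
    R1=Rn.from_euler("xyz",[np.pi,0,np.radians(yaw)])*Rn.from_rotvec([0,np.radians(tilt),0]); return np.array(pos)-R1.apply(ctr)
E
python3 - <<'E'
from h import *
p=tcp_for([.0275,0,.0028],[.572,-.1325,.165],212,8.2); print(p)
go(p,212,8.2)
E
```

```text
[ 0.59542157 -0.11786458  0.16384908]
TCP [0.561  0.2197 0.1759] rpy [-179.9   24.8  178.1] t 13.4 F [ 0.2  0.2 -4.4] w 0.0617
turn [ -5.07  31.98 -34.04] n 6.0 | shift mm [ 146.5 -304.5   33.2] n 7.0
```

```bash
python3 -m crank '[[1,[0,0,0],[-0.85,5.33,-5.67]],[1,[0,0,0],[-0.85,5.33,-5.67]],[1,[0,0,0],[-0.85,5.33,-5.67]],[1,[0,0,0],[-0.85,5.33,-5.67]],[1,[0,0,0],[-0.85,5.33,-5.67]],[1,[0,0,0],[-0.85,5.33,-5.67]],[1,[0.0061,-0.0125,0],[0,0,0]],[1,[0.0122,-0.0254,0.002],[0,0,0]]]'
python3 -m crank '[[1,[0.0122,-0.0254,0.002],[0,0,0]],[1,[0.0122,-0.0254,0.002],[0,0,0]],[1,[0.0122,-0.0254,0.002],[0,0,0]],[1,[0.0122,-0.0254,0.002],[0,0,0]],[1,[0.0122,-0.0254,0.002],[0,0,0]],[1,[0.0122,-0.0254,0.002],[0,0,0]],[1,[0.0122,-0.0254,0.002],[0,0,0]],[1,[0.0122,-0.0254,0.002],[0,0,0]]]'
python3 -m crank '[[1,[0.0122,-0.0254,0.002],[0,0,0]],[1,[0.0122,-0.0254,0.002],[0,0,0]],[1,[0.0061,-0.0125,0.002],[0,0,0]],[1,[0,0,0],[0,0,0]],[1,[0,0,0],[0,0,0]],[1,[0,0,0],[0,0,0]]]'
cat > look.py <<'E'
import sys
from h import *
from bench import robot,vision
n=sys.argv[1]; o=robot.get_obs()
S={k:vision.snapshot(k) for k in("wrist","scene","top")}
for k in S: np.savez(f"pics/{k}_{n}.npz",**S[k])
H=np.array([.572,-.1325,.08])
ims=[]
for k in("scene","top"):
    u,v=map(int,proj(S[k],H)); ims.append(cv2.resize(S[k]["color"][max(0,v-60):v+60,max(0,u-60):u+60][:,:,::-1],(300,300),interpolation=2))
a=S["wrist"]["color"][:,:,::-1][:300,130:430]
cv2.imwrite(f"pics/{n}.png",np.hstack([cv2.resize(a,(300,300)),*ims])[:,:800])
E
python3 look.py v4; python3 -c "
from h import *
go([ 0.5954,-0.1179,0.1638],212,8.2)
from bench import robot;print(robot.get_obs()['joint_positions'].round(2))"
```

```text
time: 14.2
tool_pos: [0.5669, 0.1788, 0.1763]
ee_rot: [3.141, -0.141, -2.582]
wrist_force: [0.4, -0.3, -2.9]
width: 0.0617
finger_force: 30.0
time: 15.0
tool_pos: [0.5898, -0.0482, 0.1764]
ee_rot: [-3.14, -0.138, -2.586]
wrist_force: [0.8, -1.1, -2.8]
width: 0.0613
finger_force: 30.0
time: 15.6
tool_pos: [0.598, -0.1152, 0.1757]
ee_rot: [-3.141, -0.137, -2.582]
wrist_force: [0.9, -0.3, -2.5]
width: 0.062
finger_force: 30.0
TCP [ 0.5983 -0.1153  0.1759] rpy [-179.9   -7.8 -147.9] t 15.8 F [-0.7 -0.1 -3.4] w 0.0613
turn [-0.06  0.35  0.06] n 1.0 | shift mm [ 2.1 -0.6 12.5] n 1.0
[-0.23  0.31  1.18 -0.1   1.75 -2.37]
```

```bash
python3 - <<'E'
import cv2;a=cv2.imread("pics/v4.png");cv2.imwrite("pics/v4.png",a)
E
python3 - <<'E'
from h import *
from bench import robot
s=dict(np.load("pics/wrist_v4.npz"))
print(s["R"].round(3).tolist(),s["t"])
E
```

```text
[[-0.531, 0.848, -0.0], [0.842, 0.527, 0.119], [0.101, 0.063, -0.993]] [ 0.41459119 -0.43897743  0.31334388]
```

View pics/v4.png

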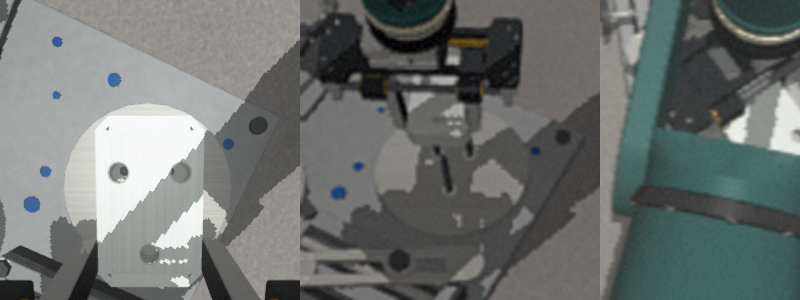

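The wrist view shows the plate level over the disc, and a stud tip seems to show inside the left hole at (247,172). I'll zoom in with the predicted stud tips overlaid.

```bash
python3 - <<'E'
from h import *
from bench import robot
np.set_printoptions(precision=4,suppress=True)
s=dict(np.load("pics/wrist_v4.npz")); o=robot.get_obs()
ctr,x,n=inhand(s,o,[(247,172),(310,172),(279,254)])
R=Rn.from_euler("xyz",o["ee_rot"]); print("plate centre world",R.apply(ctr)+o["tool_pos"],"n",R.apply(n),"head",np.degrees(np.arctan2(*R.apply(x)[[1,0]])))
im=cv2.resize(s["color"][140:280,210:350][:,:,::-1],(560,560),interpolation=2)
h=np.radians(32);c=np.array([.572,-.1325])
for a,b in[(.03,0),(-.018,.018),(-.018,-.018)]:
    p=c+[a*np.cos(h)-b*np.sin(h),a*np.sin(h)+b*np.cos(h)]
    t=proj(s,[*p,.118]);q=proj(s,[*p,.1]); print(t,q)
    cv2.line(im,*[(int((k[0]-210)*4),int((k[1]-140)*4)) for k in(t,q)],(0,0,255),1)
cv2.imwrite("pics/v4z.png",im)
E
```

```text
hole px 248.5 172.7 272
hole px 310.3 172.5 270
hole px 279.5 253.2 239
pair 35.52554755806196 single 47.39712954550608
centre in tool mm [29.3465  0.7967  5.0625] x dir [-0.9899  0.0004 -0.1418] n [-0.1418  0.0003  0.9899] heading about tool z deg 179.97430021779178 pitch: nx -8.123822965498258 ny 0.018811078253258857
plate centre world [ 0.5727 -0.1304  0.1749] n [ 0.0048  0.0023 -1.    ] head 32.098258800153
(277.66225477868505, 230.60989714172237) (277.7762132353704, 226.76890190527263)
(300.5888585856986, 170.44279982012077) (299.1363477092564, 170.6355075879294)
(254.76759489926778, 170.40218906123152) (256.4507764940701, 170.59767246151588)
```

View pics/v4z.png

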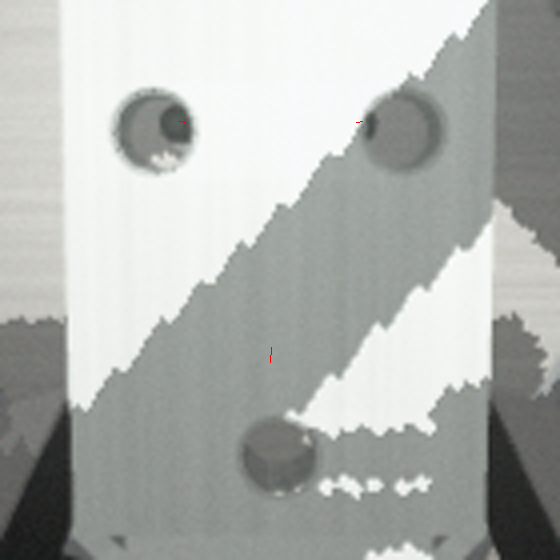

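```bash
python3 -m crank '[[1,[0.0017,-0.0014,0],[0,0,0]],[1,[-0.0014,0,0.0099],[0,0,0]],[1,[-0.0014,0,0.0099],[0,0,0]],[1,[-0.0014,0,0.0099],[0,0,0]],[1,[-0.0014,0,0.0099],[0,0,0]],[1,[0,0,0],[0,0,0]],[1,[0,0,0],[0,0,0]],[1,[0,0,0],[0,0,0]]]'
cat > chk.py <<'E'
from h import *
import sys
from bench import robot,vision
np.set_printoptions(precision=4,suppress=True)
o=robot.get_obs(); s=vision.snapshot("wrist"); np.savez(f"pics/wrist_{sys.argv[1]}.npz",**s)
print("TCP",o["tool_pos"],"F",o["wrist_force"].round(1),"w",o["width"])
ctr,x,n=inhand(s,o,[(247,172),(310,172),(279,254)])
R=Rn.from_euler("xyz",o["ee_rot"]); W=R.apply(ctr)+o["tool_pos"]; print("plate centre world",W,"n",R.apply(n),"head",np.degrees(np.arctan2(*R.apply(x)[[1,0]])))
if len(sys.argv)>2:
    im=cv2.resize(s["color"][140:280,210:350][:,:,::-1],(560,560),interpolation=2)
    h=np.radians(32);c=np.array([.572,-.1325])
    for a,b in[(.03,0),(-.018,.018),(-.018,-.018)]:
        p=c+[a*np.cos(h)-b*np.sin(h),a*np.sin(h)+b*np.cos(h)]
        t=proj(s,[*p,.118]);q=proj(s,[*p,.1])
        cv2.line(im,*[(int((k[0]-210)*4),int((k[1]-140)*4)) for k in(t,q)],(0,0,255),1)
    cv2.imwrite(f"pics/{sys.argv[1]}.png",im)
E
python3 chk.py v5 1
```

```text
time: 16.55
tool_pos: [0.598, -0.1187, 0.1366]
ee_rot: [-3.14, -0.137, -2.584]
wrist_force: [-0.0, 0.2, -2.8]
width: 0.0613
finger_force: 30.0
TCP [ 0.598  -0.1187  0.1366] F [-0.   0.2 -2.8] w 0.06134956267371919
hole px 248.5 172.7 275
hole px 310.3 172.6 272
hole px 279.5 253.2 242
pair 35.600928257968064 single 47.3878058825908
centre in tool mm [29.2143  0.5     4.8227] x dir [-0.9897  0.0018 -0.1429] n [-0.1429  0.0003  0.9897] heading about tool z deg 179.89435961722035 pitch: nx -8.188692608096664 ny 0.01775196137343224
plate centre world [ 0.5726 -0.134   0.1358] n [ 0.0064  0.0024 -1.    ] head 32.08406825543487
```

View pics/v5.png

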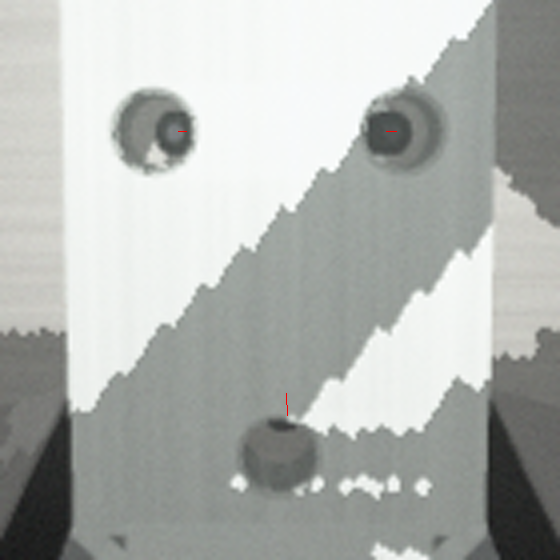

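The stud tips sit within about 1 mm of where they should be in all three holes. Lowering.

```bash
python3 -m crank '[[1,[-0.0004,0.0008,0],[0,0,0]],[1,[-0.0007,0,0.005],[0,0,0]],[1,[-0.0007,0,0.005],[0,0,0]],[1,[-0.0007,0,0.005],[0,0,0]],[1,[-0.0007,0,0.005],[0,0,0]],[1,[-0.0007,0,0.005],[0,0,0]],[1,[0,0,0],[0,0,0]],[1,[0,0,0],[0,0,0]]]'
python3 chk.py v6
```

```text
time: 17.4
tool_pos: [0.5975, -0.1177, 0.1105]
ee_rot: [-3.141, -0.138, -2.584]
wrist_force: [0.5, -0.4, -3.0]
width: 0.0617
finger_force: 30.0
TCP [ 0.5975 -0.1177  0.1105] F [ 0.5 -0.4 -3. ] w 0.06174409767777484
hole px 248.6 172.8 236
hole px 310.3 172.5 268
hole px 279.5 253.1 241
pair 35.55640369732212 single 47.30366309576918
centre in tool mm [29.2092  0.5161  4.8653] x dir [-0.9898  0.0007 -0.1423] n [-0.1423 -0.0005  0.9898] heading about tool z deg 179.9599330753743 pitch: nx -8.151897457799224 ny -0.02923385075401458
plate centre world [ 0.5721 -0.1329  0.1097] n [ 0.0049  0.0017 -1.    ] head 32.01876845039265
```

```bash
python3 -m crank '[[1,[-0.0009,0,0.006],[0,0,0]],[1,[-0.0009,0,0.006],[0,0,0]],[1,[-0.0009,0,0.006],[0,0,0]],[1,[-0.0009,0,0.006],[0,0,0]],[1,[-0.0009,0,0.006],[0,0,0]],[1,[-0.0009,0,0.006],[0,0,0]],[1,[-0.0009,0,0.006],[0,0,0]],[1,[0,0,0],[0,0,0]]]'
python3 -m crank '[[1,[-0.0003,0,0.002],[0,0,0]],[1,[-0.0003,0,0.002],[0,0,0]],[1,[0,0,0],[0,0,0]],[1,[0,0,0],[0,0,0]]]'
```

```text
time: 18.25
tool_pos: [0.5973, -0.1172, 0.0668]
ee_rot: [3.141, -0.139, -2.583]
wrist_force: [0.2, 0.5, -2.9]
width: 0.0612
finger_force: 30.0
time: 18.65
tool_pos: [0.5982, -0.1175, 0.0644]
ee_rot: [-3.14, -0.137, -2.583]
wrist_force: [-0.5, 0.2, -3.0]
width: 0.0613
finger_force: 30.0
```

```bash
python3 -m crank '[[1,[-0.0002,0,0.0015],[0,0,0]],[1,[-0.0002,0,0.0015],[0,0,0]],[1,[0,0,0],[0,0,0]]]'; python3 -m crank '[[1,[0,0,0.001],[0,0,0]],[1,[0,0,0],[0,0,0]],[1,[0,0,0],[0,0,0]]]'; python3 chk.py v7
```

```text
time: 18.95
tool_pos: [0.5983, -0.1174, 0.0617]
ee_rot: [-3.14, -0.137, -2.584]
wrist_force: [0.5, 0.3, -0.9]
width: 0.062
finger_force: 30.0
time: 19.25
tool_pos: [0.5983, -0.1175, 0.0617]
ee_rot: [-3.14, -0.136, -2.584]
wrist_force: [-1.5, 1.5, 6.1]
width: 0.0611
finger_force: 30.0
TCP [ 0.5983 -0.1175  0.0617] F [-1.5  1.5  6.1] w 0.06113052925527696
hole px 244.9 171.7 395
hole px 313.0 171.7 368
hole px 279.3 256.4 348
pair 39.10959924528793 single 49.86579113712144
centre in tool mm [28.8724  0.3037  4.5739] x dir [-0.9905  0.0042 -0.1374] n [-0.1374  0.0015  0.9905] heading about tool z deg 179.75425361970804 pitch: nx -7.871160914278585 ny 0.0876381388299137
plate centre world [ 0.5734 -0.1327  0.0611] n [ 0.0014  0.0005 -1.    ] head 32.222568594536604
```

```bash
python3 -m crank '[[0.15,[0,0,0],[0,0,0]],[0.15,[0,0,0],[0,0,0]],[0.15,[0,0,0],[0,0,0]],[0.15,[0,0,0],[0,0,0]],[0.15,[0,0,-0.03],[0,0,0]],[0.15,[0,0,-0.045],[0,0,0]],[0.15,[0,0,-0.045],[0,0,0]],[1,[0,0,0],[0,0,0]]]'
python3 - <<'E'
from h import *
from bench import vision,robot
np.set_printoptions(precision=4,suppress=True)
go([.501,.3023,.16],178)
s=vision.snapshot("wrist"); np.savez("pics/wrist8.npz",**s); W=cloud(s)
d=np.hypot(W[...,0]-.572,W[...,1]+.1325); h=np.radians(32)
lx=(W[...,0]-.572)*np.cos(h)+(W[...,1]+.1325)*np.sin(h); ly=-(W[...,0]-.572)*np.sin(h)+(W[...,1]+.1325)*np.cos(h)
m=(abs(ly)<.028)&(abs(lx)<.045)&(W[...,2]<.085)
P=W[m]; A=np.c_[P[:,:2]-[.572,-.1325],np.ones(len(P))]; 
for _ in range(4):
    k=np.linalg.lstsq(A,P[:,2],rcond=None)[0]; r=P[:,2]-A@k; q=abs(r)<.003; P,A=P[q],A[q]
print("plate top plane",k,len(P))
cv2.imwrite("pics/w8.png",s["color"][:,:,::-1])
E
```

```text
time: 20.1
tool_pos: [0.6157, -0.1092, 0.1876]
ee_rot: [-3.13, -0.127, -2.584]
wrist_force: [0.5, -0.5, 1.7]
width: 0.0751
finger_force: 0.0
TCP [ 0.6157 -0.1092  0.1876] rpy [-179.3   -7.3 -148.1] t 20.1 F [ 0.5 -0.5  1.7] w 0.0751
turn [-2.8  -6.85 33.92] n 5.0 | shift mm [129.  407.3  27.6] n 9.0
plate top plane [0.0006 0.0019 0.0701] 4934
```

```bash
python3 -m crank '[[1,[0,0,0],[-0.56,-1.37,6.78]],[1,[0,0,0],[-0.56,-1.37,6.78]],[1,[0,0,0],[-0.56,-1.37,6.78]],[1,[0,0,0],[-0.56,-1.37,6.78]],[1,[0,0,0],[-0.56,-1.37,6.78]],[1,[0.0129,0.0407,0],[0,0,0]],[1,[0.0129,0.0407,0],[0,0,0]],[1,[0.0129,0.0407,0],[0,0,0]]]'
python3 -m crank '[[1,[0.0129,0.0407,0],[0,0,0]],[1,[0.0129,0.0407,0],[0,0,0]],[1,[0.0129,0.0407,0],[0,0,0]],[1,[0.0129,0.0407,0],[0,0,0]],[1,[0.0129,0.0407,0],[0,0,0]],[1,[0.0129,0.0407,0],[0,0,0]],[1,[0.0129,0.0407,0.02],[0,0,0]],[1,[0,0,0],[0,0,0]]]'
python3 -m crank '[[1,[0,0,0],[0,0,0]],[1,[0,0,0],[0,0,0]]]'
python3 - <<'E'
from h import *
from bench import vision,robot
go([.501,.3023,.16],178)
s=vision.snapshot("wrist"); np.savez("pics/wrist9.npz",**s); W=cloud(s)
hsv=cv2.cvtColor(s["color"],cv2.COLOR_RGB2HSV); Z=W[...,2]
for n in("wrist","scene","top"):
    s=s if n=="wrist" else vision.snapshot(n); W=cloud(s); Z=W[...,2]; hsv=cv2.cvtColor(s["color"],cv2.COLOR_RGB2HSV)
    m=((hsv[...,1]<40)&(Z>.038)&(Z<.056)&(abs(W[...,0]-.54)<.07)&(abs(W[...,1]-.30)<.06)).astype(np.uint8)
    k,l,st,_=cv2.connectedComponentsWithStats(m)
    if k>1:
        i=1+np.argmax(st[1:,4]); P=W[l==i]; print(n,len(P),cv2.minAreaRect((P[:,:2]*1000).astype(np.float32)),np.median(P[:,2]))
E
```

```text
time: 20.95
tool_pos: [0.5759, 0.0154, 0.1776]
ee_rot: [3.138, -0.018, 3.105]
wrist_force: [0.3, 0.4, 0.7]
width: 0.0077
finger_force: 0.0
time: 21.75
tool_pos: [0.4927, 0.306, 0.1571]
ee_rot: [3.141, -0.023, 3.113]
wrist_force: [0.1, 0.5, -2.0]
width: 0.0001
finger_force: 0.0
time: 21.95
tool_pos: [0.4971, 0.3015, 0.1615]
ee_rot: [3.14, -0.016, 3.105]
wrist_force: [-0.1, -0.4, 0.1]
width: 0.0006
finger_force: 0.0
TCP [0.4971 0.3015 0.1615] rpy [179.9  -0.9 177.9] t 21.9 F [-0.1 -0.4  0.1] w 0.0006
turn [ 0.1  -0.9  -0.07] n 1.0 | shift mm [-3.9  1.   1.5] n 1.0
wrist 2520 ((533.344970703125, 301.02166748046875), (61.91512680053711, 79.6819839477539), 88.37466430664062) 0.04614247731128106
scene 867 ((543.0735473632812, 298.7431945800781), (61.78186798095703, 103.0938720703125), 88.32476806640625) 0.04555329178048846
top 220 ((578.4541625976562, 299.4779357910156), (29.981674194335938, 61.40888595581055), 1.7290791273117065) 0.04559489376266367
```

Plate 3 still lies in its pocket. Press it the same way.

```bash
python3 -m crank '[[1,[-0.0035,0.001,0.0],[0,-0.9,0]],[1,[0,0,0.045],[0,0,0]],[1,[0,0,0.045],[0,0,0]],[1,[0,0,0.013],[0,0,0]],[1,[0,0,0.006],[0,0,0]],[1,[0,0,0.006],[0,0,0]],[1,[0,0,0.006],[0,0,0]],[1,[0,0,0.006],[0,0,0]]]' 
python3 -m crank '[[1,[0,0,0],[0,0,0]],[1,[0,0,0],[0,0,0]],[1,[0,0,-0.045],[0,0,0]],[1,[0,0,-0.045],[0,0,0]],[0.2,[0.04,0,-0.02],[0,0,0]],[0.2,[0.04,0,0],[0,-8.4,0]],[0.2,[0,0,0],[0,-8.4,0]],[0.2,[0,0,0],[0,-8.3,0]]]' 
python3 - <<'E'
from h import *
from bench import vision,robot
np.set_printoptions(precision=4,suppress=True)
O=np.array([.538,.221]);h=np.radians(-2);ux=np.array([np.cos(h),np.sin(h)]);uy=np.array([-ux[1],ux[0]])
for n in("wrist","scene"):
    s=vision.snapshot(n);np.savez(f"pics/{n}10.npz",**s); W=cloud(s)
    T=np.stack([(W[...,:2]-O)@ux,(W[...,:2]-O)@uy-.08,W[...,2]],-1)
    hsv=cv2.cvtColor(s["color"],cv2.COLOR_RGB2HSV)
    m=(abs(T[...,1])<.028)&(abs(T[...,0])<.06)&(hsv[...,1]<60)&(T[...,2]<.09)&(T[...,2]>.02)
    P=T[m]
    for x in np.arange(-.05,.05,.02):
        q=P[(P[:,0]>=x)&(P[:,0]<x+.01)]
        if len(q)>9: print(n,round(x,3),len(q),np.median(q,axis=0))
p=O+.025*ux+.08*uy; print(p)
go([*p,.0505],178,-25)
E
```

```text
time: 22.9
tool_pos: [0.502, 0.3045, 0.0369]
ee_rot: [3.137, 0.004, 3.107]
wrist_force: [-0.3, -0.3, 0.6]
width: 0.0004
finger_force: 0.0
time: 23.7
tool_pos: [0.4206, 0.3069, 0.1477]
ee_rot: [3.134, 0.448, 3.104]
wrist_force: [-0.7, 0.3, -0.5]
width: 0.0291
finger_force: 0.0
wrist -0.05 34 [-0.0489 -0.0096  0.0463]
wrist -0.03 350 [-0.026   0.0005  0.0361]
wrist -0.01 417 [-0.0049  0.002   0.0456]
wrist 0.01 383 [0.0147 0.0031 0.0542]
wrist 0.03 403 [ 0.0343 -0.0004  0.063 ]
scene -0.05 62 [-0.0453  0.001   0.0269]
scene -0.03 70 [-0.0253 -0.0012  0.0349]
scene -0.01 59 [-0.0054  0.0003  0.0445]
scene 0.01 75 [0.0158 0.0005 0.0537]
scene 0.03 77 [0.0357 0.0006 0.0619]
[0.5658 0.3001]
TCP [0.4153 0.3053 0.1418] rpy [-180.    24.9  178.3] t 23.8 F [-0.7 -0.3 -0.4] w 0.037
turn [ 0.08 -0.08  0.25] n 1.0 | shift mm [-97.8  -0.  146.4] n 4.0
```

```bash
python3 -m crank '[[0.2,[-0.045,0,0],[0,0,0]],[0.2,[-0.045,0,0.02],[0,0,0]],[0.2,[-0.0085,0,0.03],[0,0,0]],[0.2,[0,0,0.04],[0,0,0]],[0.2,[0,0,0.025],[0,0,0]],[0.2,[0,0,0.01],[0,0,0]],[0.2,[0,0,0],[0,0,0]],[0.2,[0,0,0],[0,0,0]]]'
python3 -c "
from h import *
go([.5665,.3003,.0505],178,-25)"
```

```text
time: 24.6
tool_pos: [0.5639, 0.302, 0.0755]
ee_rot: [3.137, 0.44, 3.104]
wrist_force: [-0.3, 0.4, -0.2]
width: 0.0753
finger_force: 0.0
TCP [0.5639 0.302  0.0755] rpy [179.7  25.2 177.9] t 24.6 F [-0.3  0.4 -0.2] w 0.0753
turn [ 0.21  0.24 -0.13] n 1.0 | shift mm [ 8.2 -1.6 23.8] n 1.0
```

```bash
python3 -m crank '[[0.2,[0.008,-0.0016,0.0],[0,0,0]],[0.2,[0,0,0.014],[0,0,0]],[0.2,[0,0,0.006],[0,0,0]],[0.2,[0,0,0.003],[0,0,0]],[0.2,[0,0,0],[0,0,0]],[0.2,[0,0,0],[0,0,0]]]'
python3 -c "
from h import *
go([.5665,.3003,.0505],178,-25)"
```

```text
time: 25.2
tool_pos: [0.5653, 0.3, 0.0498]
ee_rot: [3.138, 0.439, 3.105]
wrist_force: [-0.6, -0.0, 1.3]
width: 0.0753
finger_force: 1.0
TCP [0.5653 0.3    0.0498] rpy [179.8  25.2 177.9] t 25.2 F [-0.6 -0.   1.3] w 0.0753
turn [ 0.15  0.16 -0.08] n 1.0 | shift mm [-1.4  0.3 -0.1] n 1.0
```

```bash
python3 -m crank '[[0.2,[-0.0015,0,0],[0,0,0]],[1,[0,0,0],[0,0,0]],[1,[0,0,0],[0,0,0]],[1,[0,0,0],[0,0,0]],[1,[0,0,0],[0,0,0]],[1,[0,0,0],[0,0,0]]]'
python3 -m crank '[[1,[-0.0042,0,-0.0091],[0,0,0]],[1,[-0.0042,0,-0.0091],[0,0,0]],[1,[-0.0085,0,-0.018],[0,0,0]],[1,[-0.0127,0,-0.027],[0,0,0]],[1,[-0.0127,0,-0.027],[0,0,0]],[1,[-0.0127,0,-0.027],[0,0,0]],[1,[0,0,0],[0,0,0]],[1,[0,0,0],[0,0,0]]]'
python3 chk.py v11
python3 - <<'E'
from h import *
p=tcp_for([.0292,0.0005,.0048],[.5723,-.133,.17],212,8.1); print(p)
go(p,212,8.1)
E
```

```text
time: 25.8
tool_pos: [0.5667, 0.2997, 0.0502]
ee_rot: [3.139, 0.439, 3.105]
wrist_force: [1.6, -0.3, 0.3]
width: 0.0615
finger_force: 30.0
time: 26.6
tool_pos: [0.5661, 0.2997, 0.1799]
ee_rot: [3.137, 0.439, 3.105]
wrist_force: [-0.2, -0.9, -2.5]
width: 0.062
finger_force: 30.0
TCP [0.5661 0.2997 0.1799] F [-0.2 -0.9 -2.5] w 0.06195431142013507
hole px 248.2 171.5 275
hole px 310.5 171.3 279
hole px 279.5 252.0 236
pair 35.46436542233714 single 47.46039855637257
centre in tool mm [30.751   0.9081  4.2562] x dir [-0.9948  0.0013 -0.1016] n [-0.1016 -0.001   0.9948] heading about tool z deg 179.92360022362124 pitch: nx -5.822280258410377 ny -0.05826395242032261
plate centre world [0.5401 0.3016 0.1629] n [ 0.5144 -0.0158 -0.8574] head -2.051543133576794
[ 0.59765448 -0.11774635  0.1706378 ]
TCP [0.5653 0.2992 0.1777] rpy [179.9  25.  177.9] t 26.6 F [-0.4  0.5 -3.2] w 0.0619
turn [ -4.95  32.11 -34.12] n 6.0 | shift mm [ 190.6 -370.7   34.2] n 9.0
```

```bash
python3 - <<'E'
from h import *
p=tcp_for([.0307,0.0007,.0043],[.5723,-.133,.172],212,5.8); print(p)
go(p,212,5.8)
E
```

```text
[ 0.59894125 -0.11717812  0.17317556]
TCP [0.5653 0.2992 0.1777] rpy [179.9  25.  177.9] t 26.6 F [-0.4  0.5 -3.2] w 0.0619
turn [ -5.63  29.88 -33.95] n 6.0 | shift mm [ 190.7 -370.9   23.9] n 9.0
```

```bash
python3 -m crank '[[1,[0,0,0],[-0.94,4.98,-5.66]],[1,[0,0,0],[-0.94,4.98,-5.66]],[1,[0,0,0],[-0.94,4.98,-5.66]],[1,[0,0,0],[-0.94,4.98,-5.66]],[1,[0,0,0],[-0.94,4.98,-5.66]],[1,[0,0,0],[-0.94,4.98,-5.66]],[1,[0.0064,-0.0124,0],[0,0,0]],[1,[0.0127,-0.0247,0.0015],[0,0,0]]]'
python3 -m crank '[[1,[0.0127,-0.0247,0.0015],[0,0,0]],[1,[0.0127,-0.0247,0.0015],[0,0,0]],[1,[0.0127,-0.0247,0.0015],[0,0,0]],[1,[0.0127,-0.0247,0.0015],[0,0,0]],[1,[0.0127,-0.0247,0.0015],[0,0,0]],[1,[0.0127,-0.0247,0.0015],[0,0,0]],[1,[0.0127,-0.0247,0.0015],[0,0,0]],[1,[0.0127,-0.0247,0.0015],[0,0,0]]]'
python3 -m crank '[[1,[0.0127,-0.0247,0.0015],[0,0,0]],[1,[0.0127,-0.0247,0.0015],[0,0,0]],[1,[0.0127,-0.0247,0.0015],[0,0,0]],[1,[0.0127,-0.0247,0.0015],[0,0,0]],[1,[0.0127,-0.0247,0.0015],[0,0,0]],[1,[0.0064,-0.0124,0],[0,0,0]],[1,[0,0,0],[0,0,0]],[1,[0,0,0],[0,0,0]]]'
python3 -m crank '[[1,[0,0,0],[0,0,0]],[1,[0,0,0],[0,0,0]]]'
python3 chk.py v12
python3 - <<'E'
from h import *
go([ 0.5989,-0.1172,0.1732],212,5.8)
E
```

```text
time: 27.45
tool_pos: [0.5693, 0.2582, 0.176]
ee_rot: [3.141, -0.102, -2.582]
wrist_force: [0.6, -0.9, -2.2]
width: 0.0615
finger_force: 30.0
time: 28.25
tool_pos: [0.5864, 0.0344, 0.1767]
ee_rot: [-3.141, -0.099, -2.585]
wrist_force: [0.5, 0.3, -2.3]
width: 0.0613
finger_force: 30.0
time: 29.05
tool_pos: [0.5998, -0.1156, 0.1772]
ee_rot: [3.141, -0.098, -2.583]
wrist_force: [-0.9, 0.8, -2.7]
width: 0.0619
finger_force: 30.0
time: 29.25
tool_pos: [0.6004, -0.1151, 0.1777]
ee_rot: [-3.141, -0.098, -2.581]
wrist_force: [1.3, -1.2, -3.4]
width: 0.0614
finger_force: 30.0
TCP [ 0.6004 -0.1151  0.1777] F [ 1.3 -1.2 -3.4] w 0.06135904382466354
hole px 248.1 171.6 279
hole px 310.5 171.5 279
hole px 279.6 252.1 237
pair 35.569141783607314 single 47.45231033656117
centre in tool mm [30.2551  0.4906  4.0962] x dir [-0.9945  0.0028 -0.1046] n [-0.1046 -0.001   0.9945] heading about tool z deg 179.8399438552157 pitch: nx -5.992369466928846 ny -0.055317287691288325
plate centre world [ 0.5743 -0.1309  0.1766] n [ 0.0069  0.0026 -1.    ] head 32.25940787788578
TCP [ 0.6004 -0.1152  0.1777] rpy [-180.    -5.6 -147.9] t 29.3 F [ 0.2  0.1 -2.6] w 0.0616
turn [-0.04  0.21  0.1 ] n 1.0 | shift mm [ 1.9 -0.9  4.7] n 1.0
```

```bash
python3 -m crank '[[1,[0.0029,-0.0005,0],[0,0.4,0]],[1,[-0.001,0,0.01],[0,0,0]],[1,[-0.001,0,0.01],[0,0,0]],[1,[-0.001,0,0.01],[0,0,0]],[1,[-0.001,0,0.01],[0,0,0]],[1,[0,0,0],[0,0,0]],[1,[0,0,0],[0,0,0]],[1,[0,0,0],[0,0,0]]]'
python3 chk.py v13 1
```

```text
time: 30.1
tool_pos: [0.5984, -0.1186, 0.1383]
ee_rot: [-3.14, -0.104, -2.583]
wrist_force: [-0.2, -0.0, -3.2]
width: 0.0615
finger_force: 30.0
TCP [ 0.5984 -0.1186  0.1383] F [-0.2 -0.  -3.2] w 0.06148899436555567
hole px 248.2 171.6 278
hole px 310.4 171.4 276
hole px 279.5 252.1 237
pair 35.49753512148055 single 47.503724885561454
centre in tool mm [30.2871  0.4475  4.0686] x dir [-0.9947  0.0019 -0.1029] n [-0.1029 -0.0013  0.9947] heading about tool z deg 179.89253365236507 pitch: nx -5.894653347221497 ny -0.07515336277826765
plate centre world [ 0.5722 -0.1344  0.1374] n [ 0.0005 -0.0029 -1.    ] head 32.11120033978416
```

View pics/v13.png

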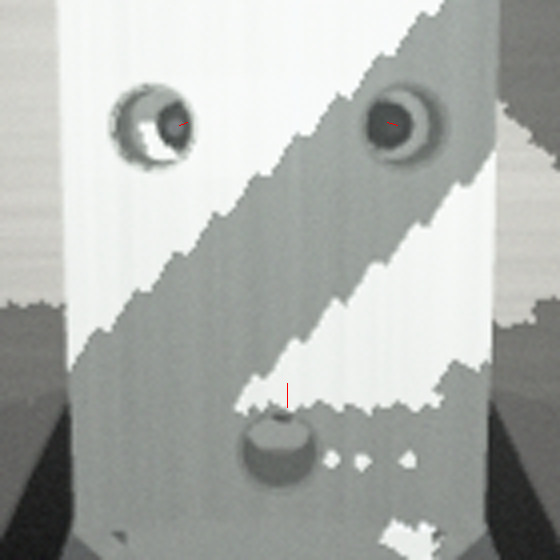

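The stud tips show in the holes just as with the first plate. Lower with a 1.5 mm correction.

```bash
python3 -m crank '[[1,[-0.0008,0.0012,0],[0,0,0]],[1,[-0.0005,0,0.005],[0,0,0]],[1,[-0.0005,0,0.005],[0,0,0]],[1,[-0.0005,0,0.005],[0,0,0]],[1,[-0.0005,0,0.005],[0,0,0]],[1,[-0.0005,0,0.005],[0,0,0]],[1,[0,0,0],[0,0,0]],[1,[0,0,0],[0,0,0]]]'
python3 chk.py v14
```

```text
time: 30.95
tool_pos: [0.5979, -0.1171, 0.1123]
ee_rot: [-3.141, -0.105, -2.583]
wrist_force: [-1.0, 0.6, -2.9]
width: 0.0617
finger_force: 30.0
TCP [ 0.5979 -0.1171  0.1123] F [-1.   0.6 -2.9] w 0.06166556456039787
hole px 248.3 171.6 255
hole px 310.5 171.4 275
hole px 279.4 252.1 241
pair 35.42355616449555 single 47.44669603617575
centre in tool mm [30.2787  0.4687  4.1085] x dir [-0.9945  0.0003 -0.1047] n [-0.1047 -0.0006  0.9945] heading about tool z deg 179.98144845470875 pitch: nx -5.996482245952853 ny -0.0345272051710283
plate centre world [ 0.5717 -0.1329  0.1114] n [ 0.0002 -0.001  -1.    ] head 32.027909691796914
```

```bash
python3 -m crank '[[1,[-0.0006,0,0.006],[0,0,0]],[1,[-0.0006,0,0.006],[0,0,0]],[1,[-0.0006,0,0.006],[0,0,0]],[1,[-0.0006,0,0.006],[0,0,0]],[1,[-0.0004,0,0.004],[0,0,0]],[1,[0,0,0],[0,0,0]],[1,[0,0,0],[0,0,0]]]'
python3 -m crank '[[1,[-0.0002,0,0.0015],[0,0,0]],[1,[-0.0002,0,0.0015],[0,0,0]],[1,[0,0,0],[0,0,0]],[1,[0,0,0],[0,0,0]]]'; python3 -m crank '[[1,[-0.0001,0,0.0015],[0,0,0]],[1,[0,0,0],[0,0,0]],[1,[0,0,0],[0,0,0]]]'
```

```text
time: 31.7
tool_pos: [0.5978, -0.1172, 0.0842]
ee_rot: [-3.141, -0.105, -2.583]
wrist_force: [0.2, 0.5, -2.5]
width: 0.0613
finger_force: 30.0
time: 32.1
tool_pos: [0.5979, -0.1172, 0.0814]
ee_rot: [-3.141, -0.105, -2.583]
wrist_force: [0.4, -1.2, -2.3]
width: 0.0613
finger_force: 30.0
time: 32.4
tool_pos: [0.5981, -0.1172, 0.0801]
ee_rot: [-3.141, -0.104, -2.583]
wrist_force: [-0.3, 0.4, -2.5]
width: 0.0617
finger_force: 30.0
```

```bash
python3 -m crank '[[1,[0,0,0.0012],[0,0,0]],[1,[0,0,0],[0,0,0]],[0.15,[0,0,0],[0,0,0]],[0.15,[0,0,0],[0,0,0]],[0.15,[0,0,0],[0,0,0]],[0.15,[0,0,0],[0,0,0]],[0.15,[0,0,-0.03],[0,0,0]],[0.15,[0,0,-0.04],[0,0,0]]]'
python3 -m crank '[[0.15,[0,0,-0.04],[0,0,0]],[0.15,[0,0,0],[0,0,0]],[0.15,[0,0,0],[0,0,0]]]'
python3 - <<'E'
from h import *
from bench import vision,robot
from scipy.optimize import least_squares
np.set_printoptions(precision=4,suppress=True)
go([.4915,-.358,.19],188)
for n in("wrist","top","scene"):
    s=vision.snapshot(n); np.savez(f"pics/{n}15.npz",**s); W=cloud(s); g=s["color"].max(2)
    h=np.radians(32); D=W[...,:2]-[.572,-.1325]
    lx=D@[np.cos(h),np.sin(h)]; ly=D@[-np.sin(h),np.cos(h)]
    m=(abs(ly)<.028)&(abs(lx)<.045)&(W[...,2]<.11)&(W[...,2]>.06); P=W[m]
    if len(P)>50:
        A=np.c_[P[:,:2]-[.572,-.1325],np.ones(len(P))]; q=abs(P[:,2]-np.median(P[:,2]))<.006
        for _ in range(4): k=np.linalg.lstsq(A[q],P[q,2],rcond=None)[0]; q=abs(P[:,2]-A@k)<.003
        print(n,"plate top plane",k,q.sum())
    P=W[(W[...,2]>.115)&(W[...,2]<.16)&(g<60)&(abs(W[...,0]-.50)<.05)&(abs(W[...,1]+.355)<.03)]
    if len(P)>40: print(n,"knob",least_squares(lambda p:np.linalg.norm(P-p,axis=1)-.015,P.mean(0)-[0,0,.01],loss="soft_l1",f_scale=.002).x,len(P))
    if n!="scene": continue
    u,v=map(int,proj(s,[.572,-.1325,.08])); cv2.imwrite("pics/sc15.png",cv2.resize(s["color"][v-70:v+70,max(0,u-110):u+90][:,:,::-1],(800,560)))
E
```

```text
time: 33.2
tool_pos: [0.602, -0.1129, 0.1455]
ee_rot: [3.137, -0.11, -2.583]
wrist_force: [0.5, 0.3, 0.5]
width: 0.0799
finger_force: 0.0
time: 33.5
tool_pos: [0.6082, -0.1112, 0.1893]
ee_rot: [-3.139, -0.103, -2.583]
wrist_force: [0.1, 0.5, -0.6]
width: 0.0801
finger_force: 0.0
TCP [ 0.6082 -0.1112  0.1893] rpy [-179.8   -5.9 -148. ] t 33.5 F [ 0.1  0.5 -0.6] w 0.0801
turn [-1.39 -5.77 23.99] n 3.0 | shift mm [ 149.9 -228.2   -0.7] n 6.0
wrist plate top plane [0.0012 0.0006 0.0881] 5610
top plate top plane [0.0119 0.011  0.0875] 278
top knob [ 0.4904 -0.3562  0.1336] 120
scene plate top plane [ 0.0002 -0.0035  0.0877] 433
scene knob [ 0.4922 -0.3593  0.1333] 83
```

View pics/sc15.png

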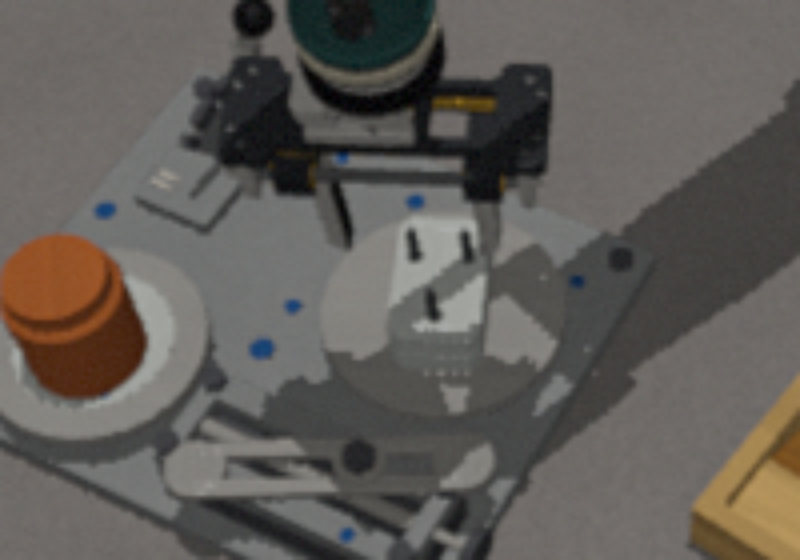

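The picture shows both plates flat over all three studs, the lever still in brake and the mug untouched. Now the lever to slow.

```bash
python3 -m crank '[[0,[0,0,0],[-0.46,-1.92,8]],[0,[0,0,0],[-0.46,-1.92,8]],[0,[0,0,0],[-0.46,-1.92,8]],[0,[0.03,-0.038,0],[0,0,0]],[0,[0.03,-0.038,0],[0,0,0]],[0,[0.03,-0.038,0],[0,0,0]],[0,[0.03,-0.038,0],[0,0,0]],[0,[0.03,-0.038,0],[0,0,0]]]'
python3 -m crank '[[0,[0,-0.038,0],[0,0,0]],[0,[0,0,0],[0,0,0]],[0,[0,0,0],[0,0,0]]]'
python3 -c "
from h import *
go([.4913,-.3578,.1145],188)"
```

```text
time: 34.45
tool_pos: [0.4833, -0.3209, 0.1861]
ee_rot: [3.138, -0.005, -3.002]
wrist_force: [0.4, -0.8, -0.9]
width: 0.0941
finger_force: 0.0
time: 34.75
tool_pos: [0.4897, -0.3575, 0.1859]
ee_rot: [3.137, -0.005, -3.004]
wrist_force: [-0.2, 1.0, 0.1]
width: 0.0941
finger_force: 0.0
TCP [ 0.4897 -0.3575  0.1859] rpy [ 179.7   -0.3 -172.1] t 34.8 F [-0.2  1.   0.1] w 0.0941
turn [ 0.27 -0.3  -0.11] n 1.0 | shift mm [-1.6 -0.5 71.4] n 2.0
```

```bash
python3 -m crank '[[0,[-0.0015,-0.0005,0.02],[0,0,0]],[0,[0,0,0.03],[0,0,0]],[0,[0,0,0.021],[0,0,0]],[0.4,[0,0,0],[0,0,0]],[0.4,[0,0,0],[0,0,0]],[1,[0,0,0],[0,0,0]],[1,[0,0,0],[0,0,0]],[1,[0,0,0],[0,0,0]]]'
python3 -m crank '[[1,[0,0,0],[0,0,0]],[1,[0,0,0],[0,0,0]],[1,[0,0,0],[0,0,0]]]'
python3 -c "
from h import *
go([.541,-.351,.126],188)"
```

```text
time: 35.55
tool_pos: [0.4925, -0.3583, 0.1188]
ee_rot: [-3.141, -0.001, -3.002]
wrist_force: [0.2, -0.4, 0.2]
width: 0.0577
finger_force: 0.0
time: 35.85
tool_pos: [0.4919, -0.3581, 0.1174]
ee_rot: [3.141, -0.003, -3.003]
wrist_force: [0.0, 0.2, -0.4]
width: 0.0331
finger_force: 0.0
TCP [ 0.4919 -0.3581  0.1174] rpy [ 180.    -0.2 -172. ] t 35.9 F [ 0.   0.2 -0.4] w 0.0331
turn [ 0.05 -0.16 -0.03] n 1.0 | shift mm [-49.6   0.2  -8.6] n 2.0
```

```bash
python3 -m crank '[[0.6,[0,0,0.0025],[0,0,0]],[1,[0,0,0],[0,0,0]],[1,[0,0,0],[0,0,0]],[1,[0,0,0],[0,0,0]],[1,[0,0,0],[0,0,0]]]'
python3 -m crank '[[1,[-0.006,0,-0.0026],[0,0,0]],[1,[-0.006,0,-0.0024],[0,0,0]],[1,[-0.0123,0,-0.0036],[0,0,0]],[1,[-0.0128,0,-0.0022],[0,0,0]],[1,[-0.0065,0,-0.0005],[0,0,0]],[1,[-0.006,0,-0.0002],[0,0,0]],[1,[0,0,0],[0,0,0]],[1,[0,0,0],[0,0,0]]]'
python3 -m crank '[[1,[0,0,0],[0,0,0]],[1,[0,0,0],[0,0,0]]]'
python3 -c "
from h import *
go([.541,-.351,.126],188)"
```

```text
time: 36.35
tool_pos: [0.4917, -0.3577, 0.1143]
ee_rot: [3.14, -0.004, -3.002]
wrist_force: [-0.1, 0.9, -2.1]
width: 0.0286
finger_force: 30.0
time: 37.15
tool_pos: [0.5435, -0.3508, 0.127]
ee_rot: [-3.141, 0.002, -3.001]
wrist_force: [4.8, 1.1, -1.4]
width: 0.0285
finger_force: 30.0
time: 37.35
tool_pos: [0.543, -0.3509, 0.127]
ee_rot: [-3.141, 0.002, -3.002]
wrist_force: [4.6, 0.7, -0.8]
width: 0.0286
finger_force: 30.0
TCP [ 0.543  -0.3509  0.127 ] rpy [-1.80e+02  1.00e-01 -1.72e+02] t 37.4 F [ 4.6  0.7 -0.8] w 0.0286
turn [-0.02  0.1   0.02] n 1.0 | shift mm [2.  0.2 1. ] n 1.0
```

```bash
python3 -m crank '[[0,[0,0,0],[0,0,0]],[0,[0,0,0],[0,0,0]],[0,[0,0,0],[0,0,0]],[0,[0,0,-0.02],[0,0,0]],[0,[0,0,-0.04],[0,0,0]],[0,[0.04,0,-0.02],[0,0,0]],[0,[0.045,0,0],[0,0,0]],[0,[0.045,0.02,0],[0,0,0]]]'
python3 -m crank '[[0,[0.045,0.02,0],[0,0,0]],[0,[0,0,0],[0,0,0]],[0,[0,0,0],[0,0,0]]]'
python3 - <<'E'
from h import *
from bench import vision,robot
from scipy.optimize import least_squares
np.set_printoptions(precision=4,suppress=True)
print(robot.get_obs()["tool_pos"])
for n in("top","scene"):
    s=vision.snapshot(n); W=cloud(s); g=s["color"].max(2)
    h=np.radians(32); D=W[...,:2]-[.572,-.1325]
    lx=D@[np.cos(h),np.sin(h)]; ly=D@[-np.sin(h),np.cos(h)]
    P=W[(abs(ly)<.028)&(abs(lx)<.045)&(W[...,2]<.11)&(W[...,2]>.06)]
    if len(P)>50: print(n,"plate top",np.median(P[:,2]),len(P))
    P=W[(W[...,2]>.12)&(W[...,2]<.17)&(g<60)&(abs(W[...,0]-.54)<.07)&(abs(W[...,1]+.355)<.03)]
    if len(P)>40: print(n,"knob",least_squares(lambda p:np.linalg.norm(P-p,axis=1)-.015,P.mean(0)-[0,0,.01],loss="soft_l1",f_scale=.002).x,len(P))
E
```

```text
time: 38.15
tool_pos: [0.4084, -0.3512, 0.2072]
ee_rot: [-3.14, -0.003, -3.004]
wrist_force: [-0.8, -0.4, 0.4]
width: 0.0888
finger_force: 0.0
time: 38.45
tool_pos: [0.3628, -0.335, 0.2071]
ee_rot: [-3.141, -0.003, -3.005]
wrist_force: [0.1, 0.2, 0.4]
width: 0.0936
finger_force: 0.0
[ 0.3628 -0.335   0.2071]
top plate top 0.0880144392012436 917
top knob [ 0.5397 -0.3498  0.1453] 142
scene plate top 0.08754411512156639 553
scene knob [ 0.542  -0.353   0.1447] 91
```

```bash
python3 -c "
from bench import robot;print(robot.close_job())"
```

```text
the job is handed in; nothing more can be done
None
```

I handed the job in at about 38 s of the 210 s allowed: both packing plates (one pocket was empty) measured flat and fully home on the studs, and the lever stayed in brake until the final throw to slow. I left the mug, jar and spanner alone. The hand-in call returned no verdict.

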